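# Packing plates back into their slotted rack

## Task

Two bare metal packing plates lean in the plywood wash stand. Put both back in the dark steel rack, each standing upright and fully home in the free slot made for its thickness: the thin plate in the narrow slot, the thick plate in the wide slot. Leave the plate that already stands in the middle slot where it is, and do not knock over or push about the small things standing or lying round the work.

Things in the scene. Friction and masses are not known exactly. Their poses are not given: they have to be found in the camera images.
- thin_plate: Thin bare aluminium plate, 80 mm wide, 95 mm tall, 6 mm thick, two 10 mm holes near its lower edge; at first it leans 35 degrees from vertical in either bay of the stand, top towards the stand's -x (the robot's right). Origin: middle of the lower edge of its back face (on the back rest). x = through the thickness (fills 0 to 6 mm), y = width (+-40 mm), z = up the plate. Faces are interchangeable.
- thick_plate: Thick bare aluminium plate, 80 mm wide, 95 mm tall, 13 mm thick, two 10 mm holes near its lower edge; leans in the other bay of the stand in the same way. Origin and axes as for the thin plate (fills x 0 to 13 mm).
- middle_plate: Like the others but 9 mm thick; it already stands in the rack's middle slot and stays there. Origin and axes as for the thin plate.
- thin_plate_foot (a point): Centre of the thin plate's lower edge, at mid thickness; axes as the plate's.
- thin_plate_top (a point): Centre of the thin plate's upper edge, at mid thickness, 95 mm up the plate from its foot.
- thick_plate_foot (a point): Centre of the thick plate's lower edge, at mid thickness.
- thick_plate_top (a point): Centre of the thick plate's upper edge, at mid thickness, 95 mm up the plate from its foot.
- stand: Plywood wash stand, fixed, base 120 x 230 mm, 69 mm high at the top of its back rest; two bays along its y (56 mm either side of the middle). The rest leans 35 degrees towards -x and reaches 48 mm up the plates, so the upper 47 mm of each is free on both faces. The plates' foot line is 22 mm in +x of the origin, 30 mm up. Origin: centre of the underside.
- rack: Dark steel rack, fixed, base 200 (x) x 116 (y) x 8 mm, three pockets in a row along its x, 64 mm apart; plates stand in them with faces square to the rack's x, width along its y. Pockets are 88 mm long (y), 30 mm deep, then a flared mouth (7 mm higher, 5 mm wider each side); walls 4 mm. Origin: centre of the underside.
- slot_narrow (a point): Centre of the floor of the narrow pocket (9 mm wide in x), at the rack's -x end, 8 mm above the rack's underside; axes as the rack's.
- slot_wide (a point): Centre of the floor of the wide pocket (16 mm wide in x), at the rack's +x end; axes as the rack's.
- slot_middle (a point): Centre of the floor of the middle pocket (12 mm wide), taken by the 9 mm plate.
- glue_bottle: Bystander: small white bottle, red cap, 45 mm across, 88 mm tall, standing behind the work. Origin: centre of the underside.
- punch: Bystander: dark centre punch 110 x 12 mm, lying. Origin: centre of the underside.
- screwdriver: Bystander: orange-handled screwdriver, 200 x 27 mm, lying. Origin: centre of the underside.
- piston_pin: Bystander: plain metal tube 30 mm across, 62 mm tall, standing. Origin: centre of the underside.
- bearing: Bystander: ball bearing, 52 mm across, 15 mm high, lying flat. Origin: centre of the underside.
Things that resemble listed ones, but are neither listed nor needed, are in the scene too. What is shaped like the middle_plate but orange is not meant.

How it is judged (in metres and radians):
At the end, for the whole second after the job is handed in: The thin plate stands in the narrow slot and the thick plate in the wide slot, holes down, each with its foot on the slot floor (within 4 mm in height, 9 mm sideways of the slot's centre), upright within 0.15 rad, at rest; the 9 mm plate still stands in the middle slot within 12 mm of where it was (horizontal distance between thin_plate_foot and slot_narrow below 0.009 m and z of thin_plate_foot in the frame of slot_narrow below 0.004 m and angle between each of thin_plate, thick_plate, middle_plate's own z axis and vertical below 0.15 rad and linear speed of each of thin_plate, thick_plate below 0.02 m/s and horizontal distance between thick_plate_foot and slot_wide below 0.009 m and z of thick_plate_foot in the frame of slot_wide below 0.004 m and distance of middle_plate from where it was at the start of the episode below 0.012 m); the robot touches nothing.
It fails at once if the plate in the middle slot is pulled out or tipped (distance of middle_plate from where it was at the start of the episode above 0.02 m or angle between middle_plate's own z axis and vertical above 0.3 rad).
It fails at once if a plate is dropped flat (angle between any of thin_plate, thick_plate's own z axis and vertical above 1.3 rad).
It fails at once if a bystander is pushed more than 30 mm or knocked over (distance of any of glue_bottle, piston_pin, punch, screwdriver, bearing from where it was at the start of the episode above 0.03 m or angle between any of glue_bottle, piston_pin's own z axis and vertical above 0.6 rad).
It also fails if it takes over 59 s, if anything falls off the work surface, if the arm or the gripper's body presses on something with over 40 N, if the wrist force passes 120 N, or if a joint passes its speed limit or range.

## Robot

A 7-joint arm with a two-finger parallel gripper is mounted at the origin on the work surface; the furniture and walls round the work are solid. World frame = base frame: x ahead of the robot, y to its left, z up, the work surface at z = 0. Lengths are in m, angles in degrees, forces in N, time in s.
With the tool pointing down it reaches from about 0.425 to 0.875 m from the base axis. Payload 4.7 kg.
Tool frame: the origin (TCP) lies midway between the tips of the shut fingers; the grasp point (between the pads) lies 19 mm behind it; y points along the fingers, x is the direction in which the jaws open and shut, and the axes are right-handed (so a half turn about y gives the same grasp; the last joint's range is limited). The gripper opens to 87 mm and grips with 3 to 60 N. Pads are 19 mm wide; open, the fingers measure 117 mm over their backs; the gripper's body (75 mm by 190 mm) begins 51 mm behind the grasp point.
Start: joints at [70.308, 18.392, -4.016, 83.108, 1.295, 78.541, -3.26], TCP at [0.228, -0.609, 0.223] pointing down, gripper open.
Joint ranges: [-163.93, 163.93], [-17.29, 119.83], [-79.2, 71.16], [3.27, 140.29], [-89.18, 269.18], [5.43, 117.66], [-154.24, 154.24]. Speed limits (degrees/s): [147.25, 147.25, 180, 180, 180, 180, 180].

## Interface

Orientations are given as [roll, pitch, yaw] about the fixed x, y, z axes, in that order (R = Rz(yaw) Ry(pitch) Rx(roll)).
In Python, from cell import env gives the robot as it stands.
- The arm moves only by the tool carry_out, never from a script. Its argument "targets" is a list of rows, each a list of 2 entries, a list of its own where there are three numbers: the shift along the tool's x, y, z in mm, then the turn, a rotation vector about the tool's x, y, z in degrees. A call has 1 to 12 rows; each row shifts and turns the commanded pose from where the row before left it, along the tool's axes as they then stand; what a row does not reach is not made up. A row lasts 1/10 s, in which the tool goes at most 50 mm and 8.59 degrees, less where a joint would pass 70% of its speed; a pose out of reach is approached as far as the arm can. A call with a gripper value outside its range is refused whole. "jaw" is the opening, from 0 (shut) to 1 (fully open), set as the call begins (left out, the last holds). The fingers move at their own pace and stop on an object; "squeeze" is the grip in N (left out, the last holds). Time passes only in rows, so rows that do not move let the fingers close. It gives the time, the measured TCP pose, the force and the opening at its end, in the units of the state.
- env.get_obs(): the state, without advancing time (a new reading comes with each control period).
- env.read_camera(name): name is "scene" or "top" or "wrist"; returns the picture (400x640x3 uint8, red, green, blue); there is no depth.
- env.get_calibration(name): a dict with "fx", "fy", "cx", "cy" (pixels), "R" (3x3) and "t" (3): a world point X has camera coordinates R X + t; the wrist camera has in their place "hand_eye" (4x4, takes a point from camera to tool coordinates, whose origin is the TCP and whose axes are the tool frame's). Camera axes: x right, y down, z forward; pixel columns grow to the right and rows downward; lengths in m; the calibration is good to about 2 mm. A picture is of the moment at which its call begins: read the wrist's pose just before it. get_calibration takes no time and is no camera call.
- env.sign_off(): hands the job in, once; it reports no verdict.
Trained networks look in the newest picture that a camera, given by its name, has taken for a name from the list of things; names that differ only in an ending like _2 or _b are one class to them, and where a whole thing is asked for, a point or a joint stands for the part that bears it (a point fixed in the world has none). Each returns a list of dicts, best first, with "p" (0 to 1); they miss things now and then, are a little off and sometimes report something else, mostly with a low value. They report only what shows in the picture. A call takes as long as a camera call. They do not tell look-alikes from the thing itself.
- env.outline_of(camera, label): "mask" (400x640 bool, what is visible of it) and "xy" ([column, row] in pixels, amid what is visible of it).
The state is a dict: "time_s": time; "qpos": joint angles; "joint_velocities": joint speeds; "effort": joint torques, N m; "tool_pos": TCP position; "tool_rot": TCP orientation; "force": force on the tool from outside, world axes, zero at the start; "wrist_torque": the same for the moment, N m; "grip_width": finger opening in m.
Only numpy, scipy, OpenCV 4.12 (cv2) and the standard library are available. Lean on these libraries where they do the work, as an engineer would, in place of code of your own. Each camera call takes 0.05 s, during which the arm holds its last target.

## Working session

There is one attempt and no reset: what is moved stays moved. The work goes in short steps, Python scripts to look and compute and a tool call to move; the robot and the scene stay as the last step left them, time stands still between calls to the robot, and variables do not carry over. Pictures are saved under pics/ and viewed, and the job is handed in when it is done.

Besides the shell and the picture viewer there is one more tool, called after "Call:" as a command line: name --argument value ..., lists and objects as JSON in quotes. carry_out: Moves the arm, as the interface text tells. Its arguments: {"type":"object","properties":{"targets":{"type":"array","items":{"type":"array"}},"jaw":{"type":"number"},"squeeze":{"type":"number"}},"required":["targets"]}

```bash
ls; mkdir -p pics; python3 - <<'E'
from cell import env
import cv2
print(env.get_obs())
for c in ["scene","top","wrist"]:
    im=env.read_camera(c); cv2.imwrite(f"pics/{c}0.png",im[:,:,::-1]); print(c,env.get_calibration(c))
E
```

```text
pics
{'time_s': 0.0, 'qpos': array([70.30754466, 18.43856892, -4.01720425, 83.17431193,  1.29569948,
       78.54066653, -3.25949903]), 'joint_velocities': array([-0.03285441,  0.00752955,  0.01025675, -0.13623763,  0.01120476,
       -0.08819305,  0.02826709]), 'effort': array([-9.00586042e-05, -4.91287458e+01, -4.03918857e-01, -3.12527239e+01,
       -6.37667114e-02,  4.38751420e-02,  1.74004763e-04]), 'tool_pos': array([ 0.22741125, -0.60833449,  0.22147248]), 'tool_rot': array([-90.00588669,   0.10825861, -69.49558571]), 'force': array([-0.77297188,  0.30118806, -0.17599152]), 'wrist_torque': array([-0.02708201,  0.0141771 ,  0.03815042]), 'grip_width': 0.08722787262602019}
scene {'fx': 429.81590657600094, 'fy': 429.81590657600094, 'cx': 315.52444254867146, 'cy': 201.72474287145573, 'R': array([[-0.82713967, -0.56176926,  0.01597682],
       [-0.24546914,  0.33555902, -0.90947515],
       [ 0.50555402, -0.75618479, -0.41545119]]), 't': array([0.51500976, 0.19659774, 1.01432263])}
top {'fx': 412.90642852307127, 'fy': 412.90642852307127, 'cx': 322.80718020725374, 'cy': 199.8003551361661, 'R': array([[-0.00140595, -0.99996776, -0.00790605],
       [-0.98395458,  0.0027939 , -0.17839725],
       [ 0.17841359,  0.00752837, -0.98392678]]), 't': array([0.05061834, 0.57331517, 0.89592499])}
wrist {'fx': 305.9821095245918, 'fy': 305.9821095245918, 'cx': 318.83786555846194, 'cy': 198.91022548069873, 'hand_eye': array([[ 9.99999891e-01,  4.21202401e-04, -2.01780541e-04,
        -3.93146047e-04],
       [ 2.98434118e-04, -2.43943142e-01,  9.69789490e-01,
        -1.62771954e-01],
       [ 3.59254682e-04, -9.69789444e-01, -2.43943241e-01,
         6.69790414e-02],
       [ 0.00000000e+00,  0.00000000e+00,  0.00000000e+00,
         1.00000000e+00]])}
```

View pics/scene0.png

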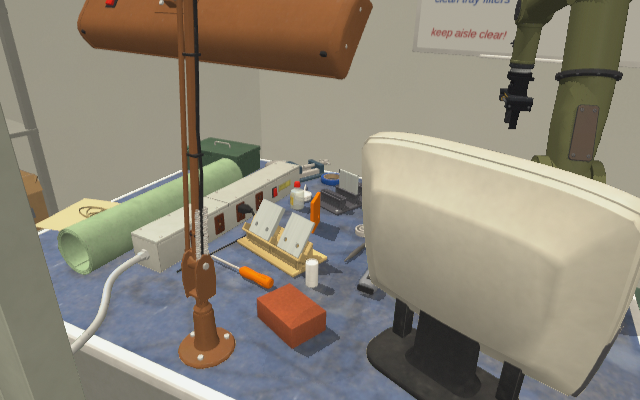

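View pics/top0.png

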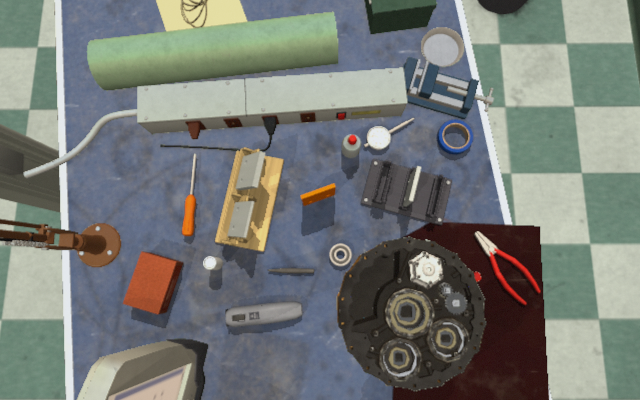

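View pics/wrist0.png

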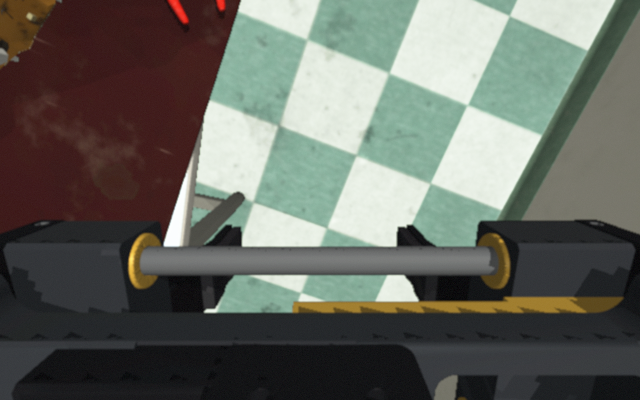

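```bash
cat > h.py <<'E'
from cell import env
import cv2, numpy as np
from scipy.spatial.transform import Rotation as Ro
def crop(im,x0,y0,x1,y1,s,fn):
    cv2.imwrite("pics/"+fn,cv2.resize(im[y0:y1,x0:x1,::-1],None,fx=s,fy=s,interpolation=cv2.INTER_CUBIC))
def proj(cam,X):
    c=env.get_calibration(cam); X=np.atleast_2d(X)
    p=X@c["R"].T+c["t"]; return np.c_[c["fx"]*p[:,0]/p[:,2]+c["cx"],c["fy"]*p[:,1]/p[:,2]+c["cy"]]
def back(cam,uv,z):
    c=env.get_calibration(cam); R=c["R"];C=-R.T@c["t"]
    d=R.T@np.array([(uv[0]-c["cx"])/c["fx"],(uv[1]-c["cy"])/c["fy"],1])
    return C+d*(z-C[2])/d[2]
E
python3 - <<'E'
from h import *
im=env.read_camera("top"); 
crop(im,200,130,300,260,6,"stand.png" ) if 0 else crop(im,205,140,295,260,5,"stand.png")
crop(im,350,145,465,235,6.5,"rack.png")
C=env.get_calibration("top"); print("cam",-C["R"].T@C["t"])
for l in ["thin_plate","thick_plate","middle_plate","stand","rack","glue_bottle","punch","screwdriver","piston_pin","bearing","slot_narrow","slot_wide"]:
    try:
        r=env.outline_of("top",l)
        for d in r[:3]:
            m=d["mask"]; ys,xs=np.nonzero(m); b=cv2.minAreaRect(np.c_[xs,ys].astype(np.float32)) if len(xs) else None
            print(l,round(d["p"],2),d["xy"],m.sum(),b, back("top",d["xy"],0.03).round(3))
    except Exception as e: print(l,e)
print(env.get_obs()["time_s"])
E
```

```text
cam [0.40434206 0.04227007 0.98420263]
thin_plate 0.66 [240.4, 219.4] 691 ((239.99996948242188, 218.00001525878906), (19.611614227294922, 38.046531677246094), 11.309932708740234) [0.531 0.242 0.03 ]
thick_plate 0.95 [247.0, 171.7] 808 ((250.2564239501953, 170.18154907226562), (22.753862380981445, 42.318294525146484), 13.495734214782715) [0.646 0.23  0.03 ]
thick_plate 0.69 [237.9, 220.7] 665 ((239.85462951660156, 218.2397003173828), (18.97076416015625, 39.005313873291016), 12.804265975952148) [0.528 0.248 0.03 ]
thick_plate 0.26 [406.5, 191.3] 3606 ((406.29412841796875, 190.82354736328125), (84.40239715576172, 49.477264404296875), 14.03624439239502) [ 0.597 -0.147  0.03 ]
middle_plate 0.7 [318.7, 193.0] 386 ((317.7956237792969, 193.93798828125), (11.70469856262207, 34.686920166015625), 70.01689147949219) [0.594 0.059 0.03 ]
middle_plate 0.59 [412.2, 186.7] 343 ((411.4171447753906, 185.71502685546875), (9.110859870910645, 42.5003776550293), 14.743562698364258) [ 0.608 -0.161  0.03 ]
middle_plate 0.24 [189.2, 211.0] 500 ((190.0157012939453, 194.53822326660156), (11.33930492401123, 81.5
[... 1164 characters left out ...]
953, 49.47349548339844), 14.74356460571289) [ 0.597 -0.14   0.03 ]
bearing 0.57 [343.3, 250.4] 346 ((339.7000427246094, 253.90005493164062), (21.913463592529297, 21.0190372467041), 63.43495178222656) [0.459 0.003 0.03 ]
bearing 0.45 [254.2, 200.4] 3584 ((249.08822631835938, 198.85296630859375), (52.38870620727539, 100.3303451538086), 12.528807640075684) [0.576 0.211 0.03 ]
slot_narrow 0.87 [403.1, 189.8] 3547 ((406.44842529296875, 191.48565673828125), (84.09370422363281, 48.87177276611328), 15.5241117477417) [ 0.601 -0.14   0.03 ]
slot_wide 0.75 [403.5, 191.8] 3690 ((406.42913818359375, 190.3397674560547), (84.95403289794922, 49.25400161743164), 14.796762466430664) [ 0.596 -0.14   0.03 ]
0.8
```

View pics/stand.png

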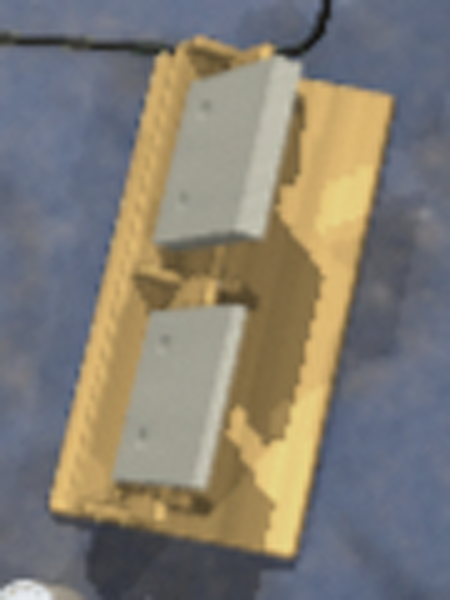

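View pics/rack.png

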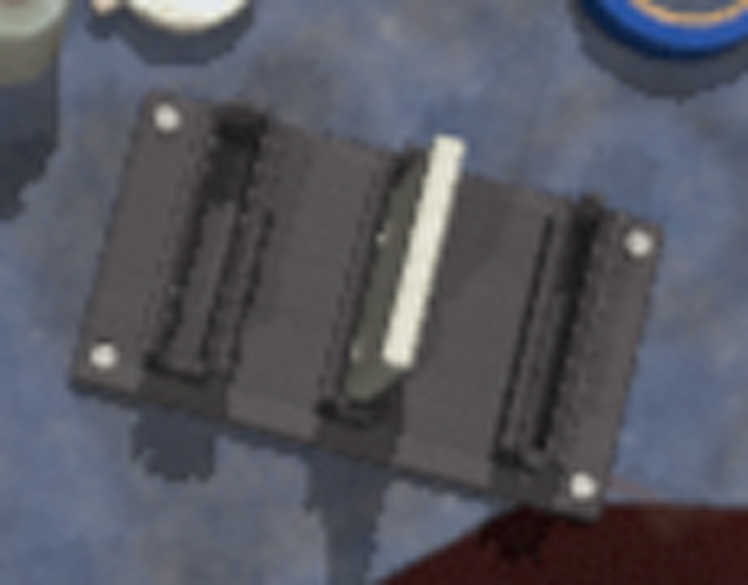

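```bash
cat > fit.py <<'E'
from h import *
from scipy.optimize import least_squares
s,c=np.sin(np.radians(35)),np.cos(np.radians(35))
def plate_pts(T,yb,th,loc):  # loc rows: (x thickness frac, y, z) plate coordinates
    x,y,yaw=T; L=np.array(loc,float)
    X=22+(L[:,0])*c-L[:,2]*s; Y=yb+L[:,1]; Z=30+L[:,0]*s+L[:,2]*c
    R=Ro.from_euler("z",yaw).as_matrix()
    return (np.c_[X,Y,Z]/1000)@R.T+[x,y,0]
def rect(T,hx,hy,z):
    P=np.array([[hx,hy,z],[hx,-hy,z],[-hx,-hy,z],[-hx,hy,z]])/1000
    return P@Ro.from_euler("z",T[2]).as_matrix().T+[T[0],T[1],0]
if __name__=="__main__":
    o=lambda L,k,off:np.array(L)/k+off
    A=o([[190,68],[157,245],[270,62],[233,240],[302,65],[265,238]],5,[205,140])
    B=o([[150,312],[115,485],[240,307],[205,485],[248,310],[212,487]],5,[205,140])
    base=o([[395,95],[295,557],[52,512]],5,[205,140])
    lc=lambda t:[[t,40,0],[t,-40,0],[t,40,95],[t,-40,95],[0,40,95],[0,-40,95]]
    # stand x ~ +y world (image left), stand y ~ -x world
    for sgn in (1,):
        def f(p):
            T=p[:3]; r=[]
            # yaw ~ 76 deg: stand x=+y-ish, stand y = -x-ish -> near bay is +y
            l13=[[a,-b,d] for a,b,d in lc(13)]; l6=[[a,-b,d] for a,b,d in lc(6)]
            r.append(proj("top",plate_pts(T,-56+p[4],13,l13))-A)
            r.append(proj("top",plate_pts(T,56+p[5],6,l6))-B)
            q=rect(T,60,115,p[3]); # corners order hx,hy
            r.append(proj("top",q[[2,3,0]])-base)
            return np.concatenate(r).ravel()
        R=least_squares(f,[.59,.22,np.radians(76),10,0,0],loss="soft_l1")
        print(R.x[:2],np.degrees(R.x[2]),R.x[3:],R.fun.reshape(-1,2).round(1).tolist())
    rc=o([[155,92],[72,385],[600,517],[665,222]],6.5,[350,145])
    sc=o([[167,118],[103,355],[582,485],[638,243]],6.5,[350,145])
    mp=o([[448,136],[399,366]],6.5,[350,145])
    def g(p):
        r=[proj("top",rect(p,100,58,8)[[2+0,3,0,1]][[1-1,1,2,3]])*0]
        # rack x ~ +y(image left), rack y ~ -x (image down): corners TL=(+x,-y) BL=(+x,+y) BR=(-x,+y) TR=(-x,-y)
        q=rect(p,100,58,8); r=[proj("top",q[[1,0,3,2]])-rc]
        q=rect(p,p[3],p[4],8); r.append(proj("top",q[[1,0,3,2]])-sc)
        m=np.array([[p[5],-40+p[6],103],[p[5],40+p[6],103]])/1000
        m=m@Ro.from_euler("z",p[2]).as_matrix().T+[p[0],p[1],0]
        r.append(proj("top",m)-mp)
        return np.concatenate(r).ravel()
    R=least_squares(g,[.6,-.14,np.radians(76),90,48,0,0],loss="soft_l1")
    print(R.x[:2],np.degrees(R.x[2]),R.x[3:],R.fun.reshape(-1,2).round(1).tolist())
E
python3 fit.py
```

```text
[0.58176664 0.22448376] 79.62665456154413 [7.55445218 2.0336846  0.36690174] [[-0.2, 3.4], [-0.8, 0.4], [1.1, -1.2], [0.8, -1.6], [-0.1, 0.1], [-0.2, 0.4], [0.5, 0.3], [0.1, -0.7], [-0.6, -0.5], [-1.4, 0.5], [0.3, -0.4], [-0.3, 0.6], [-0.0, -0.3], [0.9, 0.2], [-0.1, 0.1]]
[ 0.60179932 -0.15338338] 74.73912149713358 [90.27483815 46.99356524  0.3014098   2.25491893] [[-1.2, -0.8], [-0.1, -0.8], [0.5, 0.6], [0.6, -0.1], [-0.3, 0.4], [0.1, 0.5], [0.2, 0.0], [-0.1, -0.1], [0.3, 0.4], [-0.3, -0.4]]
```

```bash
cat >> h.py <<'E'
def cur():
    o=env.get_obs(); return o["tool_pos"],Ro.from_euler("xyz",o["tool_rot"],degrees=True),o
def plan(poses,dmm=1,start=None):
    """poses: list of (p,Ro); prints rows (rounded), re-anchoring on the rounded result"""
    p,R,o=cur() if start is None else start
    rows=[]
    for q,Q in poses:
        sh=np.round(R.inv().apply(q-p)*1000*dmm)/dmm; rv=np.round((R.inv()*Q).as_rotvec(degrees=True),1)
        rows.append([sh.tolist(),rv.tolist()])
        p=p+R.apply(sh/1000); R=R*Ro.from_rotvec(rv,degrees=True)
    print(str(rows).replace(" ","").replace(".0","")); print("end",p.round(4),R.as_euler("xyz",degrees=True).round(2),len(rows),"max",max(np.linalg.norm(r[0]) for r in rows),max(np.linalg.norm(r[1]) for r in rows))
    return p,R
def down(yaw): return Ro.from_euler("xyz",[-90,0,yaw],degrees=True)
def cyl(p0,y0,p1,y1,n):
    a0,a1=np.arctan2(p0[1],p0[0]),np.arctan2(p1[1],p1[0]);r0,r1=np.hypot(*p0[:2]),np.hypot(*p1[:2])
    out=[]
    for k in range(1,n+1):
        s=k/n;a=a0+s*(a1-a0);r=r0+s*(r1-r0)
        out.append((np.array([r*np.cos(a),r*np.sin(a),p0[2]+s*(p1[2]-p0[2])]),down(y0+s*(y1-y0))))
    return out
def lin(p0,R0,p1,R1,n):
    rv=(R0.inv()*R1).as_rotvec()
    return [(p0+(p1-p0)*k/n,R0*Ro.from_rotvec(rv*k/n)) for k in range(1,n+1)]
E
python3 - <<'E'
from h import *
p,R,o=cur()
up=p+[0,0,.09]
P=lin(p,R,up,down(-69.5),2)+cyl(up,-69.5,np.array([.66,-.17,.26]),75,20)
plan(P[:12])
plan(P[12:],start=P[11])
E
```

```text
[[[0,-45,-0],[0,0,0]],[[0,-45,-0],[0,0,0]],[[1,3,31],[0,-7.2,0]],[[3,2,32],[0,-7.2,0]],[[6,3,30],[0,-7.3,0]],[[8,3,31],[0,-7.2,0]],[[10,2,30],[0,-7.2,0]],[[13,3,29],[0,-7.2,0]],[[15,2,28],[0,-7.3,0]],[[17,3,26],[0,-7.2,0]],[[20,3,26],[0,-7.2,0]],[[21,2,24],[0,-7.2,-0]]]
end [ 0.495  -0.445   0.2866] [-90.01   0.     2.7 ] 12 max 45.0 7.3Traceback (most recent call last):
  File "<stdin>", line 6, in <module>
  File "h.py", line 17, in plan
    p,R,o=cur() if start is None else start
    ^^^^^
ValueError: not enough values to unpack (expected 3, got 2)
```

Call:
carry_out --targets '[[[0,-45,0],[0,0,0]],[[0,-45,0],[0,0,0]],[[1,3,31],[0,-7.2,0]],[[3,2,32],[0,-7.2,0]],[[6,3,30],[0,-7.3,0]],[[8,3,31],[0,-7.2,0]],[[10,2,30],[0,-7.2,0]],[[13,3,29],[0,-7.2,0]],[[15,2,28],[0,-7.3,0]],[[17,3,26],[0,-7.2,0]],[[20,3,26],[0,-7.2,0]],[[21,2,24],[0,-7.2,0]]]'

```text
time_s: 2.0
tool_pos: [0.496, -0.4441, 0.2863]
tool_rot: [-90.0, 0.0, 3.0]
force: [0.0, 0.7, 0.4]
grip_width: 0.0872
```

```bash
sed -i 's/    p,R,o=cur() if start is None else start/    p,R=(cur() if start is None else start)[:2]/' h.py; python3 - <<'E'
from h import *
p,R,o=cur(); print(p,o["tool_rot"],o["qpos"])
plan(cyl(p,o["tool_rot"][2],np.array([.66,-.17,.26]),75,10))
E
```

```text
[ 0.49599361 -0.44410198  0.28625349] [-8.99957145e+01  1.06082013e-03  2.98969321e+00] [ 55.2864171   20.59349719 -21.45256581  74.22890091   7.40197913
  86.52824392  37.62915492]
[[[23,3,22],[-0,-7.2,-0]],[[25,2,20],[-0,-7.2,-0]],[[26,3,19],[-0,-7.2,0]],[[28,3,16],[-0,-7.2,0]],[[29,2,14],[-0,-7.2,0]],[[30,3,12],[-0,-7.2,0]],[[31,2,9],[-0,-7.2,0]],[[31,3,7],[-0,-7.2,0]],[[33,3,5],[-0,-7.2,0]],[[32,2,2],[-0,-7.2,0]]]
end [ 0.6598 -0.1701  0.2603] [-90.    -0.    74.99] 10 max 33.51119216023208 7.2
```

Call:
carry_out --targets '[[[23,3,22],[0,-7.2,0]],[[25,2,20],[0,-7.2,0]],[[26,3,19],[0,-7.2,0]],[[28,3,16],[0,-7.2,0]],[[29,2,14],[0,-7.2,0]],[[30,3,12],[0,-7.2,0]],[[31,2,9],[0,-7.2,0]],[[31,3,7],[0,-7.2,0]],[[33,3,5],[0,-7.2,0]],[[32,2,2],[0,-7.2,0]]]'

```text
time_s: 3.0
tool_pos: [0.6606, -0.1706, 0.2603]
tool_rot: [-90.0, 0.0, 75.0]
force: [0.2, -0.8, -0.8]
grip_width: 0.0869
```

```bash
python3 - <<'E'
from h import *
p,R,o=cur(); print(p,o["tool_rot"],o["qpos"])
cv2.imwrite("pics/w1.png",env.read_camera("wrist")[:,:,::-1])
E
```

```text
[ 0.66060938 -0.17059974  0.26028672] [-8.99955698e+01  2.17027899e-03  7.49887067e+01] [ 38.91869704  26.02973076 -38.53068744  73.50418882  15.91062538
  85.75999914  77.11351555]
```

View pics/w1.png

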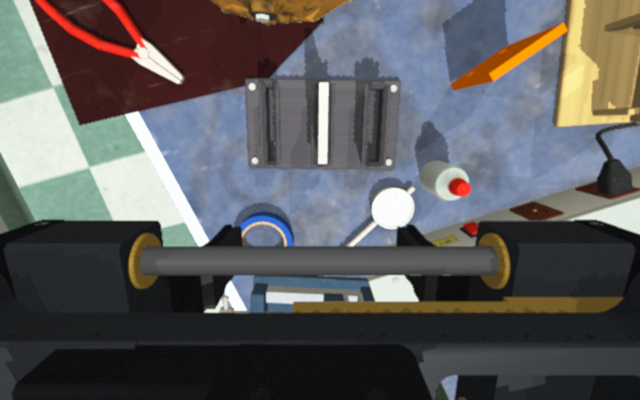

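```bash
cat >> h.py <<'E'
def wcam(p,R):
    c=env.get_calibration("wrist"); T=np.eye(4);T[:3,:3]=R.as_matrix();T[:3,3]=p
    return np.linalg.inv(T@c["hand_eye"]),c
def wproj(X,p,R):
    M,c=wcam(p,R); q=np.atleast_2d(X)@M[:3,:3].T+M[:3,3]
    return np.c_[c["fx"]*q[:,0]/q[:,2]+c["cx"],c["fy"]*q[:,1]/q[:,2]+c["cy"]]
def wback(uv,z,p,R):
    M,c=wcam(p,R); W=np.linalg.inv(M); d=W[:3,:3]@np.array([(uv[0]-c["cx"])/c["fx"],(uv[1]-c["cy"])/c["fy"],1]); C=W[:3,3]
    return C+d*(z-C[2])/d[2]
E
python3 - <<'E'
from h import *
im=cv2.imread("pics/w1.png")[:,:,::-1]
crop(im,235,70,410,180,4.5,"w1r.png")
E
```

```text
(no output)
```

View pics/w1r.png

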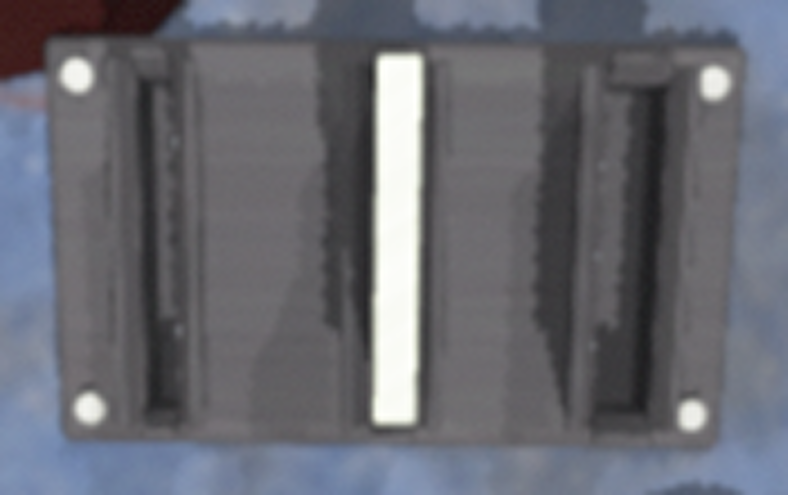

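```bash
python3 - <<'E'
from h import *
from fit import rect
from scipy.optimize import least_squares
p=np.array([0.66060938,-0.17059974,0.26028672]);R=Ro.from_euler("xyz",[-89.99557,.00217,74.98871],degrees=True)
o=lambda L:np.array(L)/4.5+[235,70]
sc=o([[76,76],[89,408],[715,83],[692,414]]); base=o([[48,40],[66,438],[740,45],[720,442]])
mp=o([[399,53],[395,424]])
def g(q):
    r=[wproj(rect(q,q[3],q[4],8)[[3,2,0,1]],p,R)-sc, wproj(rect(q,100,58,8)[[3,2,0,1]],p,R)-base]
    m=np.array([[q[5],40+q[6],103],[q[5],-40+q[6],103]])/1000
    r.append(wproj(m@Ro.from_euler("z",q[2]).as_matrix().T+[q[0],q[1],0],p,R)-mp)
    return np.concatenate(r).ravel()
S=least_squares(g,[.6,-.15,1.3,90,47,0,0],loss="soft_l1")
print(S.x[:2],np.degrees(S.x[2]),S.x[3:],S.fun.reshape(-1,2).round(1).tolist())
# slot features: flare mouth height 45
T=S.x
def loc(uv,z):
    X=wback(uv,z,p,R)-[T[0],T[1],0]; return (Ro.from_euler("z",-T[2]).apply(X)*1000).round(1)
for n,u in dict(nl=(150,250),nr=(188,250),wl=(590,250),wr=(650,250)).items(): print(n,loc(o([u])[0],.045),loc(o([u])[0],.008))
# next: above stand look. 
pc,Rc,ob=cur()
plan(cyl(pc,ob["tool_rot"][2],np.array([.66,.205,.27]),78,9))
E
```

```text
[ 0.60280148 -0.14927057] 74.50903019928981 [90.95909308 47.21851799 -0.40284474  2.36574855] [[-0.0, 0.1], [0.2, 0.1], [-0.1, -0.1], [0.3, -0.1], [-1.3, -0.9], [-1.0, 1.2], [2.1, -0.6], [0.2, 1.6], [0.0, 0.6], [-0.0, -0.7]]
nl [-65.5  -0.2  45. ] [-71.4  -0.7   8. ]
nr [-55.3  -0.1  45. ] [-60.3  -0.6   8. ]
wl [52.   0.8 45. ] [57.6  0.5  8. ]
wr [68.  1. 45.] [75.2  0.6  8. ]
[[[41,-1,1],[-0,-0.2,0.3]],[[41,-1,2],[-0,-0.3,0]],[[41,-1,5],[-0,-0.2,0]],[[40,-1,8],[-0,-0.3,0]],[[41,-1,10],[-0,-0.2,0]],[[39,-1,11],[-0,-0.3,0]],[[39,-1,15],[-0,-0.2,0]],[[38,-1,16],[-0,-0.3,0]],[[37,-1,18],[-0,-0.2,0]]]
end [0.6602 0.2045 0.2696] [-8.998e+01 -3.000e-02  7.798e+01] 9 max 42.21374183841087 0.36055512754639896
```

Call:
carry_out --targets '[[[41,-1,1],[0,-0.3,0]],[[41,-1,2],[0,-0.3,0]],[[41,-1,5],[0,-0.3,0]],[[40,-1,8],[0,-0.3,0]],[[41,-1,10],[0,-0.3,0]],[[39,-1,11],[0,-0.3,0]],[[39,-1,15],[0,-0.3,0]],[[38,-1,16],[0,-0.3,0]],[[37,-1,18],[0,-0.3,0]]]'

```text
time_s: 3.95
tool_pos: [0.6636, 0.1959, 0.2695]
tool_rot: [-90.0, 0.0, 77.4]
force: [0.6, 0.4, 0.2]
grip_width: 0.0872
```

```bash
python3 - <<'E'
from h import *
p,R,o=cur(); print(p,o["tool_rot"],o["qpos"].round(1),o["time_s"])
im=env.read_camera("wrist"); cv2.imwrite("pics/w2.png",im[:,:,::-1])
E
```

```text
[0.66358718 0.19594875 0.26945709] [-9.00083222e+01  3.28901978e-03  7.73562423e+01] [ 10.3  28.5 -43.8  70.9  19.3  87.9  46.8] 3.95
```

View pics/w2.png

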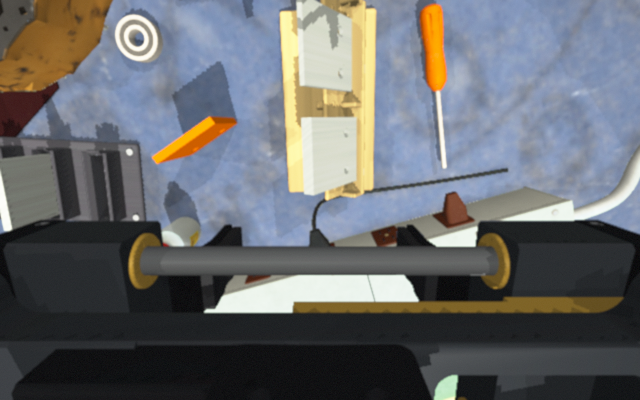

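```bash
python3 - <<'E'
from h import *
im=cv2.imread("pics/w2.png")[:,:,::-1]
crop(im,270,0,390,205,2.9*1,"w2a.png") if 0 else crop(im,275,0,385,105,5.5,"w2a.png")
crop(im,275,100,385,205,5.5,"w2b.png")
E
```

```text
(no output)
```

View pics/w2a.png

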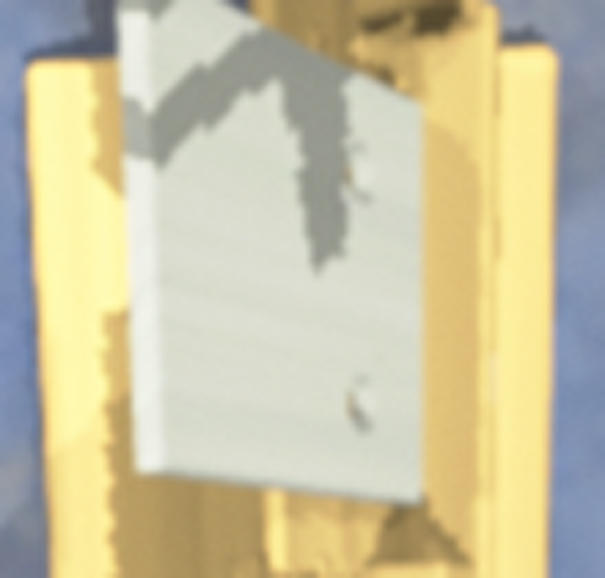

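View pics/w2b.png

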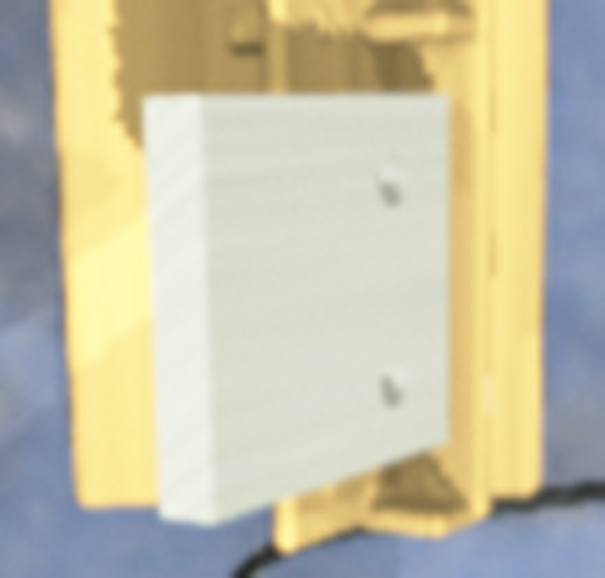

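```bash
python3 - <<'E'
from h import *
from fit import rect,plate_pts
from scipy.optimize import least_squares
p=np.array([0.66358718,0.19594875,0.26945709]);R=Ro.from_euler("xyz",[-90.008,.003,77.356],degrees=True)
b=lambda L:np.array(L,float)/5.5+[275,100]; a=lambda L:np.array(L,float)/5.5+[275,0]
A=b([[145,97],[200,97],[447,97],[162,520],[212,522],[447,440]])
la=[[0,40,95],[13,40,95],[13,40,0],[0,-40,95],[13,-40,95],[13,-40,0]]
B=a([[138,470],[163,470],[422,500],[422,102]]); lb=[[0,-40,95],[6,-40,95],[6,-40,0],[6,40,0]]
base=np.r_[b([[78,507],[540,497]]),a([[27,62],[555,47]])]
def f(q,full=0):
    T=q[:3]
    r=[wproj(plate_pts(T,-56+q[4],13,la),p,R)-A, wproj(plate_pts(T,56+q[5],6,lb),p,R)-B]
    r.append(wproj(rect(T,60,115,q[3])[[2,1,3,0]],p,R)-base)
    return np.concatenate(r).ravel()
S=least_squares(f,[.58,.22,1.36,10,0,0],loss="soft_l1")
print(S.x[:2],np.degrees(S.x[2]),S.x[3:],S.fun.reshape(-1,2).round(1).tolist())
T=S.x
for n,yb,th in (("thin",56+T[5],6),("thick",-56+T[4],13)):
    print(n,plate_pts(T[:3],yb,th,[[th/2,0,95],[th/2,0,0]]).round(4))
E
```

```text
[0.58355293 0.22915702] 78.88658346639858 [7.45487473 1.36276652 0.76993007] [[-0.1, 0.3], [0.1, -0.1], [0.3, -0.4], [-0.2, -0.6], [0.4, 0.4], [0.1, 0.4], [-0.1, 0.0], [0.1, -0.5], [-0.0, 0.2], [-0.1, 0.4], [-0.5, 0.0], [-0.1, -0.3], [-0.5, 0.2], [0.3, 0.1]]
thin [[0.5221 0.2106 0.1095]
 [0.5326 0.2641 0.0317]]
thick [[0.6319 0.192  0.1115]
 [0.6424 0.2454 0.0337]]
```

```bash
cat >> h.py <<'E'
YS=78.887
def leanR(yaw=YS,lean=35):
    a=np.radians(yaw); l=np.radians(lean); xs=np.array([np.cos(a),np.sin(a),0]); z=np.array([0,0,1.])
    X=np.cos(l)*xs+np.sin(l)*z; Y=np.sin(l)*xs-np.cos(l)*z
    return Ro.from_matrix(np.c_[X,Y,np.cross(X,Y)])
top={"thin":np.array([.5221,.2106,.1095]),"thick":np.array([.6319,.192,.1115])}
E
python3 - <<'E'
from h import *
p0=np.array([0.66358718,0.19594875,0.26945709]);R0=Ro.from_euler("xyz",[-90.008,.003,77.356],degrees=True)
R=leanR(); g=R.apply([0,1,0])
for n in top:
    T=top[n]+g*.039
    for nm,uv,z in (("dec",(237,122),.1),("dec",(152,160),.1),("dec",(215,118),.1),("bott",(190,228),.088)):
        X=wback(uv,z,p0,R0); print(n,nm,X.round(3),"tool",(R.inv().apply(X-T)*1000).round())
p,Rc,o=cur()
pre=top["thick"]-g*.07
print("pre",pre, top["thick"]+g*.039)
plan(lin(p,Rc,pre,R,6))
E
```

```text
thin dec [0.581 0.127 0.1  ] tool [-63. -72. -74.]
thin dec [0.599 0.026 0.1  ] tool [-142. -127. -111.]
thin dec [0.572 0.106 0.1  ] tool [-82. -85. -69.]
thin bott [0.685 0.035 0.088] tool [-128. -102. -194.]
thick dec [0.581 0.127 0.1  ] tool [-67. -72.  38.]
thick dec [0.599 0.026 0.1  ] tool [-145. -127.    0.]
thick dec [0.572 0.106 0.1  ] tool [-85. -85.  42.]
thick bott [0.685 0.035 0.088] tool [-131. -102.  -83.]
pre [0.62416124 0.15260251 0.16884064] [0.6362116  0.21395003 0.07955307]
[[[-10,17,4],[0,-0.1,-5.8]],[[-12,16,4],[0,-0.2,-5.7]],[[-13,14,4],[0.1,-0.1,-5.8]],[[-15,13,4],[-0,-0.2,-5.8]],[[-16,12,4],[-0,-0.1,-5.8]],[[-16,9,3],[0,-0.2,-5.7]]]
end [0.6247 0.1526 0.1694] [-90.01 -34.97  78.9 ] 6 max 20.396078054371138 5.803447251418763
```

```bash
python3 - <<'E'
from h import *
im=cv2.imread("pics/w2.png")[:,:,::-1]
crop(im,140,55,260,175,4.8,"w2d.png")
im=cv2.imread("pics/top0.png")[:,:,::-1]
crop(im,290,170,350,220,10,"topd.png")
E
```

```text
(no output)
```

View pics/w2d.png

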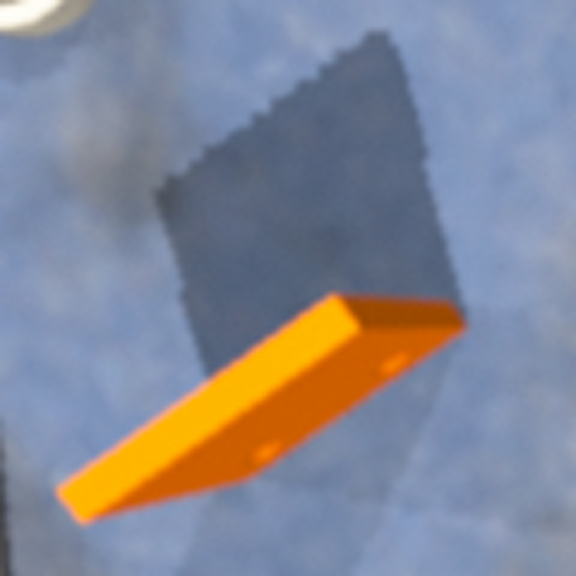

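View pics/topd.png

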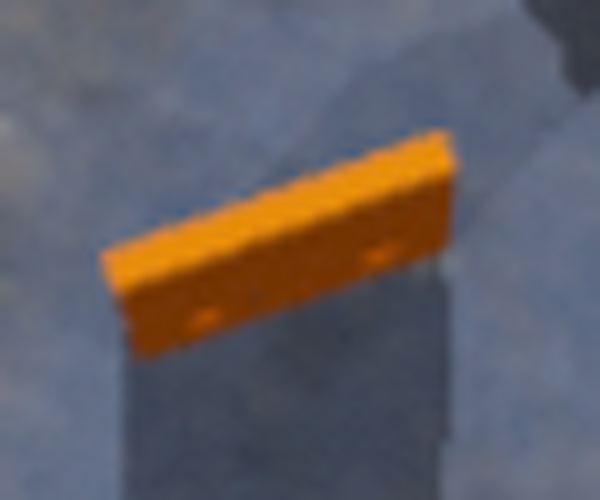

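```bash
python3 - <<'E'
from h import *
p0=np.array([0.66358718,0.19594875,0.26945709]);R0=Ro.from_euler("xyz",[-90.008,.003,77.356],degrees=True)
R=leanR()
E=[wback(u,z,p0,R0) for u,z in (((210.8,116.5),.095),((215.4,123.3),.095),((152,157),.095),((157.7,163.7),.095),((236.9,122.7),0))]
print(np.round(E,3))
for n in top:
  for d,zs in ((.039,0),(.030,0),(.032,-.015)):
    T=top[n]+R.apply([0,d,zs]); print(n,d,zs,(R.inv().apply(np.array(E)-T)*1000).round().tolist())
E
```

```text
[[0.569 0.1   0.095]
 [0.577 0.103 0.095]
 [0.596 0.024 0.095]
 [0.604 0.028 0.095]
 [0.576 0.101 0.   ]]
thin 0.039 0 [[-90.0, -84.0, -67.0], [-86.0, -82.0, -74.0], [-147.0, -124.0, -108.0], [-142.0, -121.0, -116.0], [-142.0, -5.0, -74.0]]
thin 0.03 0 [[-90.0, -75.0, -67.0], [-86.0, -73.0, -74.0], [-147.0, -115.0, -108.0], [-142.0, -112.0, -116.0], [-142.0, 4.0, -74.0]]
thin 0.032 -0.015 [[-90.0, -77.0, -52.0], [-86.0, -75.0, -59.0], [-147.0, -117.0, -93.0], [-142.0, -114.0, -101.0], [-142.0, 2.0, -59.0]]
thick 0.039 0 [[-93.0, -84.0, 44.0], [-90.0, -82.0, 37.0], [-150.0, -124.0, 3.0], [-146.0, -121.0, -4.0], [-146.0, -5.0, 37.0]]
thick 0.03 0 [[-93.0, -75.0, 44.0], [-90.0, -73.0, 37.0], [-150.0, -115.0, 3.0], [-146.0, -112.0, -4.0], [-146.0, 4.0, 37.0]]
thick 0.032 -0.015 [[-93.0, -77.0, 59.0], [-90.0, -75.0, 52.0], [-150.0, -117.0, 18.0], [-146.0, -114.0, 11.0], [-146.0, 2.0, 52.0]]
```

```bash
python3 - <<'E'
from h import *
R=leanR(); p,Rc,o=cur()
pre=top["thick"]+R.apply([0,-.06,-.015])
plan(lin(p,Rc,pre,R,6))
E
```

```text
[[[-9,18,1],[0,-0.1,-5.8]],[[-11,17,2],[0,-0.2,-5.7]],[[-13,16,1],[0.1,-0.1,-5.8]],[[-14,15,2],[-0,-0.2,-5.8]],[[-15,13,1],[-0,-0.1,-5.8]],[[-17,12,2],[0,-0.2,-5.7]]]
end [0.6396 0.1557 0.1603] [-90.01 -34.97  78.9 ] 6 max 20.904544960366874 5.803447251418763
```

Call:
carry_out --targets '[[[-9,18,1],[0,-0.1,-5.8]],[[-11,17,2],[0,-0.2,-5.7]],[[-13,16,1],[0.1,-0.1,-5.8]],[[-14,15,2],[0,-0.2,-5.8]],[[-15,13,1],[0,-0.1,-5.8]],[[-17,12,2],[0,-0.2,-5.7]],[[0,0,0],[0,0,0]]]'

```text
time_s: 4.7
tool_pos: [0.6419, 0.1345, 0.154]
tool_rot: [-89.6, -34.4, 77.4]
force: [-0.1, -1.5, -0.8]
grip_width: 0.0867
```

```bash
python3 - <<'E'
from h import *
R=leanR(); p,Rc,o=cur(); print(p,o["tool_rot"],o["qpos"].round(1),o["joint_velocities"].round(1))
im=env.read_camera("wrist"); cv2.imwrite("pics/w3.png",im[:,:,::-1])
T=top["thick"]+R.apply([0,.037,-.015])
plan(lin(p,Rc,T,R,5))
# predicted plate pixels
P=[top["thick"]+R.apply(np.array(v)/1000) for v in ([6.5,0,40],[6.5,0,-40],[-6.5,0,40],[-6.5,0,-40])]
print(wproj(P,p,Rc).round(1))
E
```

```text
[0.64187463 0.13450013 0.15404591] [-89.63657503 -34.43493241  77.44252208] [ 47.5  28.5 -55.   97.5 -12.3  56.8  81.5] [-4.8 -2.2 -2.4 -4.2  0.9  1.8 -5.2]
[[[-1,21,2],[0.1,0,-0.1]],[[5,21,1],[0.1,-0.2,-0.1]],[[4,20,1],[0.1,-0.3,-0.1]],[[4,21,2],[0.1,-0.2,-0.1]],[[4,20,1],[0.1,-0.2,-0.1]]]
end [0.6505 0.2098 0.0815] [-89.97 -34.99  78.85] 5 max 21.61018278497431 0.33166247903553997
[[353.5 127.7]
 [352.7 231.6]
 [335.5 128.1]
 [336.2 231.8]]
```

View pics/w3.png

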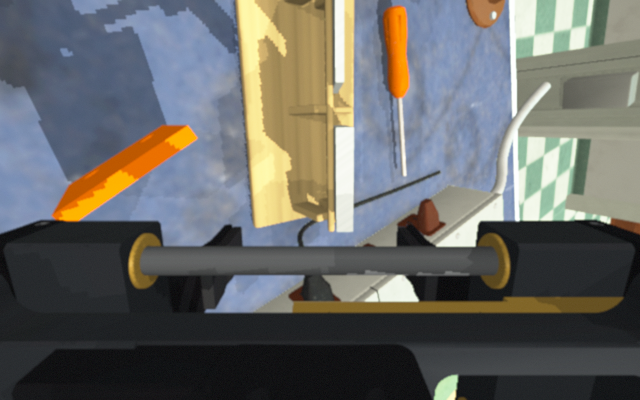

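```bash
python3 - <<'E'
from h import *
R=leanR(); p,Rc,o=cur(); print(p,o["tool_rot"],o["qpos"].round(1),o["joint_velocities"].round(1))
pre=top["thick"]+R.apply([0,-.055,-.015]);
plan(lin(p,Rc,pre,R,3))
E
```

```text
[0.64285307 0.13811771 0.15708307] [-89.84708078 -34.49066588  77.75211227] [ 47.3  28.4 -55.1  97.3 -12.3  56.8  81.4] [-4.1 -2.1 -3.3 -3.3 -0.9  0.5 -1.2]
[[[5,4,2],[0.2,-0.3,-0.2]],[[5,4,2],[0.1,-0.3,-0.1]],[[5,3,2],[0.2,-0.3,-0.2]]]
end [0.6408 0.1575 0.1566] [-89.97 -34.99  78.85] 3 max 6.708203932499369 0.41231056256176607
```

Call:
carry_out --targets '[[[0,0,0],[0,0,0]],[[0,0,0],[0,0,0]],[[0,0,0],[0,0,0]]]'

```text
time_s: 5.05
tool_pos: [0.6438, 0.1457, 0.1618]
tool_rot: [-90.4, -34.6, 78.7]
force: [0.1, -0.3, 0.2]
grip_width: 0.0875
```

```bash
python3 - <<'E'
from h import *
R=leanR(); p,Rc,o=cur(); print(p,o["tool_rot"],o["qpos"].round(1),o["joint_velocities"].round(1))
T=top["thick"]+R.apply([0,.037,-.015]); print(T)
plan([( (T+R.apply([0,-.09,0])),R)]+lin(T+R.apply([0,-.09,0]),R,T,R,5))
E
```

```text
[0.64378129 0.14566461 0.16178101] [-90.39754753 -34.5836144   78.68609525] [ 46.8  28.2 -55.4  97.1 -12.4  56.8  81.4] [ 0.2  0.2  0.4  0.4  0.1 -0.1  0.1]
[0.65070922 0.20993322 0.08119137]
[[[7,13,6],[0.5,-0.2,-0.4]],[[-0,18,-0],[0,0,-0]],[[-0,18,-0],[0,0,-0]],[[-0,18,-0],[0,0,-0]],[[-0,18,-0],[0,0,-0]],[[-0,18,-0],[0,0,-0]]]
end [0.6505 0.2104 0.0813] [-90.04 -34.98  78.93] 6 max 18.0 0.6708203932499369
```

Call:
carry_out --targets '[[[3,6,3],[0.3,-0.1,-0.2]],[[4,7,3],[0.2,-0.1,-0.2]],[[0,10,0],[0,0,0]],[[0,10,0],[0,0,0]],[[0,10,0],[0,0,0]],[[0,0,0],[0,0,0]],[[0,0,0],[0,0,0]]]'

```text
time_s: 5.75
tool_pos: [0.6433, 0.1745, 0.1285]
tool_rot: [-89.8, -35.0, 78.6]
force: [-0.0, 0.0, -0.5]
grip_width: 0.0869
```

```bash
python3 - <<'E'
from h import *
R=leanR(); p,Rc,o=cur(); print(p,o["tool_rot"],o["qpos"].round(1),o["joint_velocities"].round(1))
T=top["thick"]+R.apply([0,.037,-.015]); 
plan(lin(p,Rc,T,R,6))
E
```

```text
[0.64334403 0.17454998 0.12849773] [-89.80694268 -35.00612001  78.62698392] [ 43.5  30.7 -54.5  98.7 -11.3  52.6  80.2] [ 0.5 -0.6 -0.1 -0.6  0.   0.1 -0. ]
[[[0,10,-0],[-0,-0,0]],[[1,10,-0],[-0,-0.1,0]],[[0,10,-0],[-0,-0,0]],[[1,10,-0],[-0,-0,0]],[[0,10,-0],[-0,-0.1,0]],[[0,9,-0],[-0,-0,0]]]
end [0.6501 0.2094 0.0813] [-89.95 -35.01  78.87] 6 max 10.04987562112089 0.1
```

Call:
carry_out --targets '[[[0,10,0],[0,0,0]],[[1,10,0],[0,-0.1,0]],[[0,10,0],[0,0,0]],[[1,10,0],[0,0,0]],[[0,10,0],[0,-0.1,0]],[[0,9,0],[0,0,0]],[[0,0,0],[0,0,0]],[[0,0,0],[0,0,0]]]'

```text
time_s: 6.55
tool_pos: [0.6503, 0.2093, 0.0815]
tool_rot: [-90.0, -35.0, 78.9]
force: [-0.1, -0.1, -0.4]
grip_width: 0.0874
```

```bash
python3 - <<'E'
from h import *
R=leanR(); p,Rc,o=cur(); print(p,o["tool_rot"],o["qpos"].round(1),o["force"])
print((R.inv().apply(p-top["thick"])*1000).round(1))
im=env.read_camera("wrist"); cv2.imwrite("pics/w4.png",im[:,:,::-1])
E
```

```text
[0.65029893 0.20932921 0.08153834] [-89.97884598 -35.00136854  78.88734153] [ 38.2  34.6 -52.4  99.6  -9.   46.6  78.5] [-0.08562466 -0.12326754 -0.38104617]
[ -0.4  36.3 -14.7]
```

View pics/w4.png

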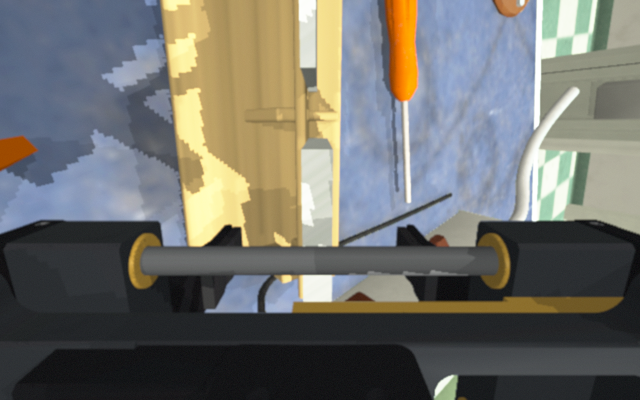

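Call:
carry_out --targets '[[[0,0,0],[0,0,0]],[[0,0,0],[0,0,0]],[[0,0,0],[0,0,0]],[[0,0,0],[0,0,0]],[[0,0,0],[0,0,0]],[[0,0,0],[0,0,0]],[[0,0,0],[0,0,0]],[[0,0,0],[0,0,0]]]' --jaw 0 --squeeze 40

```text
time_s: 7.4
tool_pos: [0.6503, 0.2091, 0.0817]
tool_rot: [-90.0, -35.0, 78.9]
force: [-0.4, 0.2, 0.0]
grip_width: 0.0313
```

Call:
carry_out --targets '[[[0,0,0],[0,0,0]],[[0,0,0],[0,0,0]],[[0,0,0],[0,0,0]],[[0,0,0],[0,0,0]],[[0,0,0],[0,0,0]]]'

```text
time_s: 7.9
tool_pos: [0.6503, 0.2089, 0.0815]
tool_rot: [-90.0, -35.0, 78.9]
force: [-0.8, -0.5, -0.8]
grip_width: 0.0126
```

Call:
carry_out --targets '[[[0,-5,0],[0,0,0]],[[0,-10,0],[0,0,0]],[[0,-12,0],[0,0,0]],[[0,-12,0],[0,0,0]],[[0,-12,0],[0,0,0]],[[0,-12,0],[0,0,0]],[[0,0,0],[0,0,0]]]'

```text
time_s: 8.6
tool_pos: [0.6449, 0.1718, 0.1351]
tool_rot: [-90.2, -35.0, 78.9]
force: [-0.5, -0.1, -3.4]
grip_width: 0.0126
```

```bash
python3 - <<'E'
from h import *
R=leanR(); p,Rc,o=cur(); print(p,o["tool_rot"],o["qpos"].round(1),o["force"],o["grip_width"])
im=env.read_camera("wrist"); cv2.imwrite("pics/w5.png",im[:,:,::-1])
Rk=np.array([.6028,-.1493,0]);yk=74.51
# lift to z .27 and upright
Pa=lin(p,Rc,np.array([.655,.17,.26]),down(76),10)
plan(Pa)
E
```

```text
[0.64494105 0.17179646 0.13507732] [-90.21962998 -34.96596346  78.85686706] [ 43.9  30.2 -54.8  98.4 -11.4  53.1  80.3] [-0.46214016 -0.09298408 -3.38174716] 0.012608429164802506
[[[7,-11,-2],[-0.2,0.3,3.5]],[[7,-11,-1],[-0,0.2,3.5]],[[6,-11,-1],[-0.1,0.3,3.5]],[[5,-11,-1],[-0.1,0.3,3.5]],[[4,-12,-1],[-0,0.3,3.5]],[[4,-12,-1],[-0.1,0.2,3.5]],[[3,-12,-1],[-0.1,0.3,3.5]],[[3,-12,-1],[-0,0.3,3.5]],[[1,-13,-1],[-0.1,0.2,3.5]],[[1,-12,-1],[-0.1,0.3,3.5]]]
end [0.6551 0.1701 0.2599] [-9.005e+01  3.000e-02  7.600e+01] 10 max 13.19090595827292 3.518522417151836
```

View pics/w5.png

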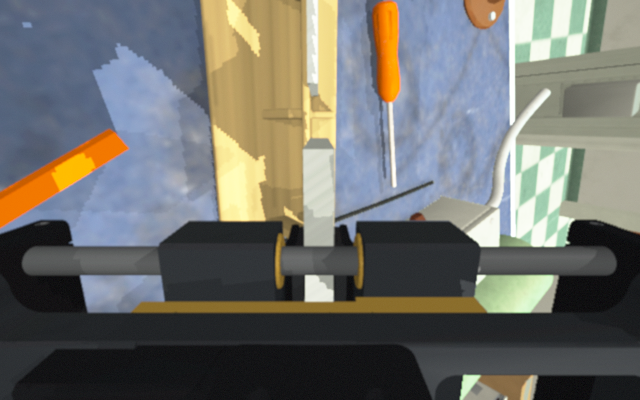

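Call:
carry_out --targets '[[[7,-11,-2],[-0.2,0.3,3.5]],[[7,-11,-1],[0,0.2,3.5]],[[6,-11,-1],[-0.1,0.3,3.5]],[[5,-11,-1],[-0.1,0.3,3.5]],[[4,-12,-1],[0,0.3,3.5]],[[4,-12,-1],[-0.1,0.2,3.5]],[[3,-12,-1],[-0.1,0.3,3.5]],[[3,-12,-1],[0,0.3,3.5]],[[1,-13,-1],[-0.1,0.2,3.5]],[[1,-12,-1],[-0.1,0.3,3.5]],[[0,0,0],[0,0,0]]]'

```text
time_s: 9.75
tool_pos: [0.6541, 0.1761, 0.2602]
tool_rot: [-90.0, -0.2, 76.4]
force: [-1.0, 1.2, -2.9]
grip_width: 0.0128
```

```bash
python3 - <<'E'
from h import *
p,Rc,o=cur(); print(p,o["tool_rot"],o["qpos"].round(1),o["force"],o["grip_width"])
yk=74.51; K=np.array([.6028,-.1493,0])
# wide slot centre: rack +64 x ; plate centre is +15mm in tool z from tool; tool z = rack y
W=K+down(yk).apply(np.array([64,0,0])/1000)
T=W+down(yk).apply([0,0,-.0147]); print("slot",W,"tcp",T)
T[2]=.20
d=down(yk)
pa=cyl(p,o["tool_rot"][2],np.array([T[0],T[1],.25]),yk,8)
plan(pa)
E
```

```text
[0.6540847  0.17610329 0.26015825] [-89.95183805  -0.20851225  76.41435871] [ 12.6  26.4 -43.   74.3  17.5  85.8  47.9] [-0.98821269  1.21484856 -2.91662352] 0.012769789461180918
slot [ 0.61989249 -0.08762467  0.        ] tcp [ 6.34058545e-01 -9.15505986e-02 -2.44804177e-18]
[[[-33,1,-12],[-0,0.2,0.2]],[[-32,1,-10],[-0,0.3,0]],[[-34,2,-8],[-0,0.2,0]],[[-33,1,-7],[-0,0.3,0]],[[-33,1,-5],[-0,0.2,0]],[[-33,1,-3],[-0,0.2,0]],[[-34,2,-2],[-0,0.3,0]],[[-33,1,-0],[-0,0.2,0]]]
end [ 0.6337 -0.0919  0.25  ] [-8.995e+01 -1.000e-02  7.451e+01] 8 max 35.12833614050059 0.3
```

Call:
carry_out --targets '[[[-33,1,-12],[0,0.2,0.2]],[[-32,1,-10],[0,0.3,0]],[[-34,2,-8],[0,0.2,0]],[[-33,1,-7],[0,0.3,0]],[[-33,1,-5],[0,0.2,0]],[[-33,1,-3],[0,0.2,0]],[[-34,2,-2],[0,0.3,0]],[[-33,1,0],[0,0.2,0]],[[0,0,0],[0,0,0]],[[0,0,0],[0,0,0]]]'

```text
time_s: 10.75
tool_pos: [0.6316, -0.0983, 0.2484]
tool_rot: [-89.8, 0.1, 74.0]
force: [1.2, 0.9, -2.9]
grip_width: 0.0131
```

```bash
python3 - <<'E'
from h import *
p,Rc,o=cur(); print(p,o["tool_rot"],o["force"],o["grip_width"])
im=env.read_camera("wrist"); cv2.imwrite("pics/w6.png",im[:,:,::-1])
yk=74.51; T=np.array([.63406,-.09155,.155])
plan(lin(p,Rc,T,down(yk),7))
E
```

```text
[ 0.63164241 -0.09832155  0.24844715] [-89.84760048   0.13079753  74.01432166] [ 1.15918589  0.90449604 -2.87013761] 0.013124744093249709
[[[-1,14,-0],[-0,0.1,0]],[[1,13,-0],[-0,-0.1,-0]],[[1,13,-0],[-0,-0.1,-0]],[[1,14,-1],[-0.1,-0,-0]],[[1,13,0],[0,-0.1,-0.1]],[[1,13,0],[-0,-0.1,0]],[[1,14,0],[-0,-0,0]]]
end [ 0.6342 -0.0919  0.1548] [-8.997e+01 -1.000e-02  7.447e+01] 7 max 14.071247279470288 0.14142135623730953
```

View pics/w6.png

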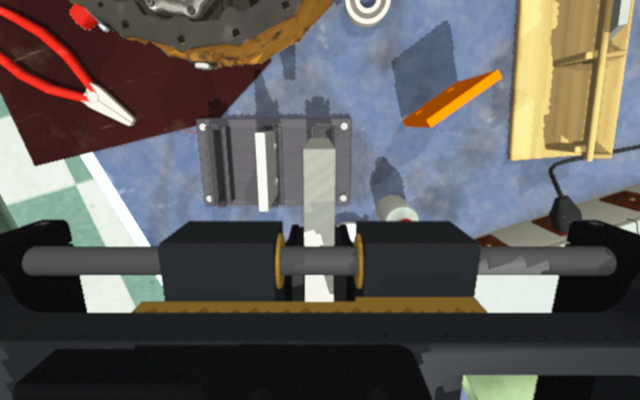

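Call:
carry_out --targets '[[[-1,14,0],[0,0.1,0]],[[1,13,0],[0,-0.1,0]],[[1,13,0],[0,-0.1,0]],[[1,14,-1],[-0.1,0,0]],[[1,13,0],[0,-0.1,-0.1]],[[1,13,0],[0,-0.1,0]],[[1,14,0],[0,0,0]],[[0,0,0],[0,0,0]],[[0,0,0],[0,0,0]]]'

```text
time_s: 11.7
tool_pos: [0.6347, -0.0926, 0.1556]
tool_rot: [-90.0, 0.1, 74.5]
force: [-0.5, -0.5, -3.3]
grip_width: 0.0129
```

```bash
python3 - <<'E'
from h import *
p,Rc,o=cur(); print(p,o["tool_rot"],o["force"],o["grip_width"])
im=env.read_camera("wrist"); cv2.imwrite("pics/w7.png",im[:,:,::-1])
crop(im,160,60,400,230,3.3,"w7c.png")
E
```

```text
[ 0.6346687  -0.09255424  0.15555284] [-90.01952778   0.11097353  74.50138025] [-0.49746511 -0.47817343 -3.32090201] 0.012878890695427535
```

View pics/w7c.png

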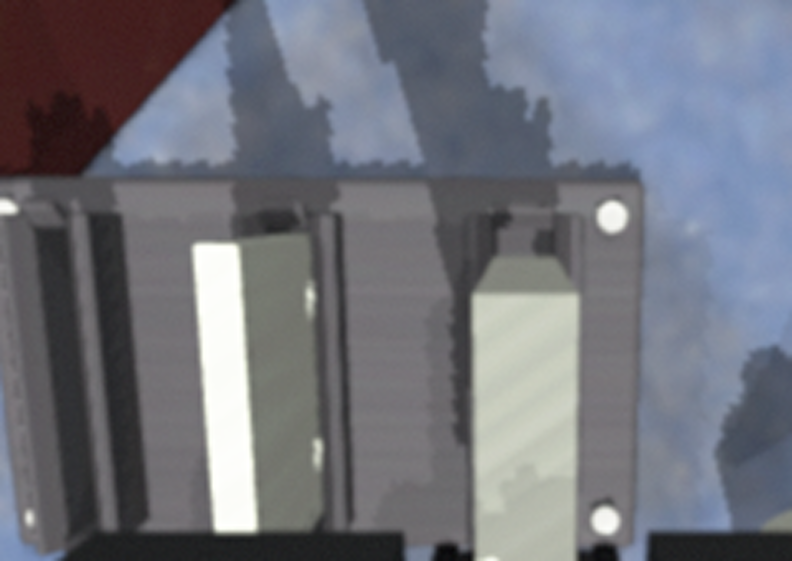

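```bash
cat > rk.py <<'E'
from h import *
from fit import rect
from scipy.optimize import least_squares
def rackfit(p,R,px,idx,hx=90.6,hy=47.1):
    def g(q): return (wproj(rect(q,hx,hy,8)[idx],p,R)-px).ravel()
    S=least_squares(g,[.6028,-.1493,1.3]); print("rack",S.x[:2].round(4),np.degrees(S.x[2]).round(2),S.fun.round(1)); return S.x
E
python3 - <<'E'
from rk import *
p=np.array([0.6346687,-0.09255424,0.15555284]);R=Ro.from_euler("xyz",[-90.0195,.111,74.501],degrees=True)
o=lambda L:np.array(L,float)/3.3+[160,60]
q=rackfit(p,R,o([[612,217],[605,520],[10,207],[28,520]]),[0,1,3,2])
# plate at tool
uv=o([[472,293],[580,293],[490,258],[568,258]])
pr=np.array([[-6.5,-36.3,54.7],[6.5,-36.3,54.7],[-6.5,58.7,54.7],[6.5,58.7,54.7]])/1000
print((wproj(p+R.apply(pr),p,R)-uv).round(1))
# slot in tool frame
W=np.r_[q[:2],.008]+Ro.from_euler("z",q[2]).apply([.064,0,0])
print("slot-foot in tool mm",(R.inv().apply(W-p)*1000-[0,58.7,14.7]).round(1),"yaw diff",np.degrees(q[2])-74.5)
print((np.r_[q[:2],0]-p))
E
```

```text
rack [ 0.6023 -0.1506] 73.71 [-0.1  0.7 -1.2  0.  -1.5  1.1  2.9 -2.3]
[[-1.9  1.6]
 [-2.9  1.6]
 [ 0.1  0.1]
 [-5.2  0.1]]
slot-foot in tool mm [-0.3 88.8  0.2] yaw diff -0.791217388963446
[-0.03241379 -0.05804501 -0.15555284]
```

Call:
carry_out --targets '[[[-1,12,0],[0,0,0]],[[0,12,0],[0,0,0]],[[0,12,0],[0,0,0]],[[0,10,0],[0,0,0]],[[0,6,0],[0,0,0]],[[0,6,0],[0,0,0]],[[0,6,0],[0,0,0]],[[0,0,0],[0,0,0]]]'

```text
time_s: 12.55
tool_pos: [0.634, -0.0937, 0.0909]
tool_rot: [-90.0, 0.1, 74.5]
force: [0.6, 0.3, -3.7]
grip_width: 0.013
```

```bash
python3 - <<'E'
from h import *
p,Rc,o=cur(); print(p,o["tool_rot"],o["force"],o["wrist_torque"])
im=env.read_camera("wrist"); cv2.imwrite("pics/w8.png",im[:,:,::-1])
crop(im,120,60,400,230,2.8,"w8c.png")
E
```

```text
[ 0.63396156 -0.09367262  0.09091361] [-89.96910222   0.12002469  74.49714828] [ 0.62124589  0.29505073 -3.70606779] [ 0.08235467 -0.21542269 -0.01426385]
```

View pics/w8c.png

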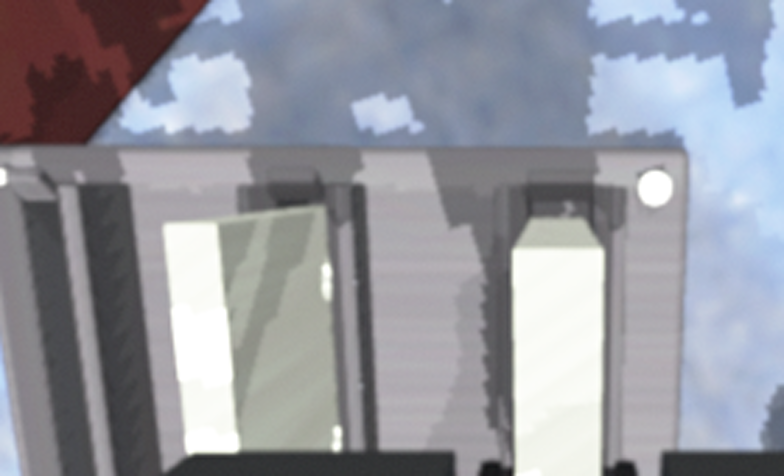

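Call:
carry_out --targets '[[[0,6,0],[0,0,0]],[[0,6,0],[0,0,0]],[[0,5,0],[0,0,0]],[[0,3,0],[0,0,0]],[[0,2,0],[0,0,0]],[[0,1,0],[0,0,0]],[[0,0,0],[0,0,0]]]'

```text
time_s: 13.3
tool_pos: [0.6345, -0.0937, 0.0688]
tool_rot: [-90.0, 0.1, 74.5]
force: [0.2, 0.3, -2.8]
grip_width: 0.0131
```

Call:
carry_out --targets '[[[0,1,0],[0,0,0]],[[0,1,0],[0,0,0]],[[0,1,0],[0,0,0]],[[0,0,0],[0,0,0]]]'

```text
time_s: 13.7
tool_pos: [0.6347, -0.0938, 0.0661]
tool_rot: [-90.1, 0.1, 74.5]
force: [-0.4, -0.1, -2.3]
grip_width: 0.0127
```

Call:
carry_out --targets '[[[0,1,0],[0,0,0]],[[0,1,0],[0,0,0]],[[0,1,0],[0,0,0]],[[0,0,0],[0,0,0]]]'

```text
time_s: 14.1
tool_pos: [0.6349, -0.0937, 0.066]
tool_rot: [-90.1, 0.2, 74.5]
force: [-5.7, -0.3, 14.1]
grip_width: 0.0127
```

Call:
carry_out --targets '[[[0,-2,0],[0,0,0]],[[0,0,0],[0,0,0]],[[0,0,0],[0,0,0]],[[0,0,0],[0,0,0]]]' --jaw 0.35

```text
time_s: 14.5
tool_pos: [0.6344, -0.0938, 0.0645]
tool_rot: [-90.0, 0.1, 74.5]
force: [-0.2, 0.1, -0.0]
grip_width: 0.0291
```

```bash
python3 - <<'E'
from h import *
p,Rc,o=cur(); print(p,o["tool_rot"],o["force"],o["grip_width"],o["time_s"])
im=env.read_camera("wrist"); cv2.imwrite("pics/w9.png",im[:,:,::-1])
E
```

```text
[ 0.63443032 -0.09376162  0.06452592] [-90.03404263   0.10777133  74.49050299] [-0.23957732  0.11920851 -0.01087545] 0.0291091962259831 14.5
```

View pics/w9.png

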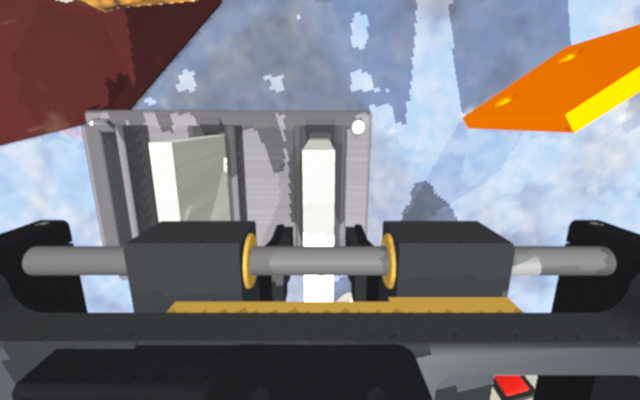

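Call:
carry_out --targets '[[[0,-10,0],[0,0,0]],[[0,-20,0],[0,0,0]],[[0,-40,0],[0,0,0]],[[0,-45,0],[0,0,0]],[[0,-45,0],[0,0,0]],[[0,-35,0],[0,0,0]],[[0,0,0],[0,0,0]]]'

```text
time_s: 15.25
tool_pos: [0.6373, -0.0928, 0.2671]
tool_rot: [-90.7, 0.0, 74.5]
force: [0.9, -0.0, 0.5]
grip_width: 0.0303
```

```bash
python3 - <<'E'
from h import *
p,Rc,o=cur(); print(p,o["tool_rot"],o["force"],o["qpos"].round(1))
im=env.read_camera("wrist"); cv2.imwrite("pics/w10.png",im[:,:,::-1])
crop(im,160,60,420,220,3,"w10c.png")
m=cyl(p,o["tool_rot"][2],np.array([.57,.16,.26]),YS,8)
plan(m)
E
```

```text
[ 0.63734489 -0.09282205  0.26712975] [-9.06746373e+01  4.05050430e-02  7.45064256e+01] [ 0.8710005  -0.0488852   0.47711216] [ 35.7  20.3 -39.2  79.7  13.   83.8  71.5]
[[[33,-3,10],[0.4,-0.5,-0.1]],[[31,1,13],[0,-0.6,0]],[[30,1,14],[0,-0.5,0]],[[30,1,15],[0,-0.6,0]],[[28,1,17],[0,-0.5,0]],[[27,1,17],[0,-0.6,0]],[[27,1,19],[0,-0.5,0]],[[25,1,19],[0,-0.6,0]]]
end [0.5701 0.1601 0.2596] [-9.001e+01 -2.000e-02  7.891e+01] 8 max 34.61213659975356 0.6480740698407861
```

View pics/w10c.png

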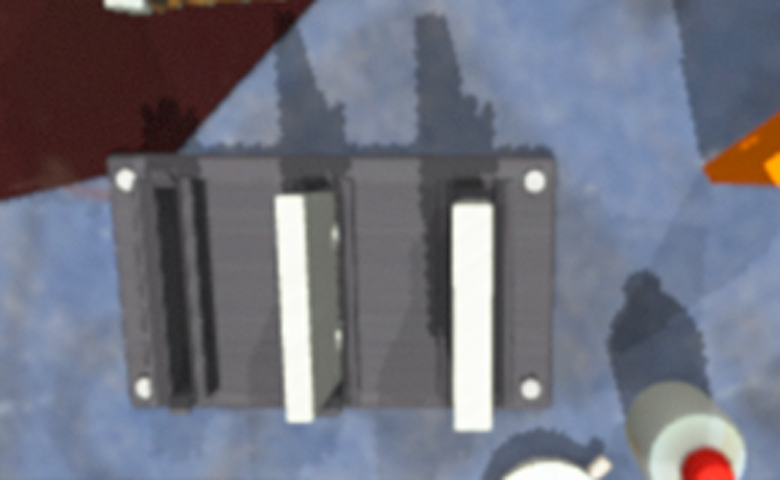

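Call:
carry_out --targets '[[[33,-3,10],[0.6,-0.5,0]],[[31,1,13],[0,-0.6,0]],[[30,1,14],[0,-0.5,0]],[[30,1,15],[0,-0.6,0]],[[28,1,17],[0,-0.5,0]],[[27,1,17],[0,-0.6,0]],[[27,1,19],[0,-0.5,0]],[[25,1,19],[0,-0.6,0]]]' --jaw 1

```text
time_s: 16.1
tool_pos: [0.567, 0.1609, 0.255]
tool_rot: [-89.3, 0.1, 78.9]
force: [-0.0, -0.1, -0.5]
grip_width: 0.0838
```

```bash
python3 - <<'E'
from h import *
p,Rc,o=cur(); print(p,o["tool_rot"],o["qpos"].round(1),o["grip_width"])
im=env.read_camera("wrist"); cv2.imwrite("pics/w11.png",im[:,:,::-1])
R=leanR(); pre=top["thin"]+R.apply([0,-.06,0]); print(pre)
plan(lin(p,Rc,pre,R,10))
s=[top["thin"]+R.apply(np.array(v)/1000) for v in ([3,0,40],[3,0,-40],[-3,0,40],[-3,0,-40])]
print(wproj(s,p,Rc).round(1))
E
```

```text
[0.56704965 0.16086674 0.25504005] [-89.30622707   0.11510478  78.94738075] [ 20.5  15.8 -46.8  87.4  11.3  82.4  52.1] 0.08379892141657043
[0.51546677 0.17683072 0.15864912]
[[[-6,10,1],[-0.2,0.5,-3.3]],[[0,10,5],[-0.1,-0,-3.5]],[[-0,10,5],[-0,-0,-3.5]],[[-1,9,5],[-0.1,-0.1,-3.6]],[[-2,10,6],[-0.1,0,-3.5]],[[-2,9,5],[-0,0,-3.5]],[[-3,9,5],[-0.1,-0,-3.5]],[[-4,9,6],[-0.1,-0,-3.5]],[[-4,9,5],[-0,-0,-3.5]],[[-4,9,5],[-0.1,-0.1,-3.5]]]
end [0.516  0.1773 0.1586] [-90.01 -34.97  78.93] 10 max 11.832159566199232 3.6027767069303644
[[363.1  93.9]
 [360.3 176.8]
 [357.5  94.2]
 [355.1 176.3]]
```

View pics/w11.png

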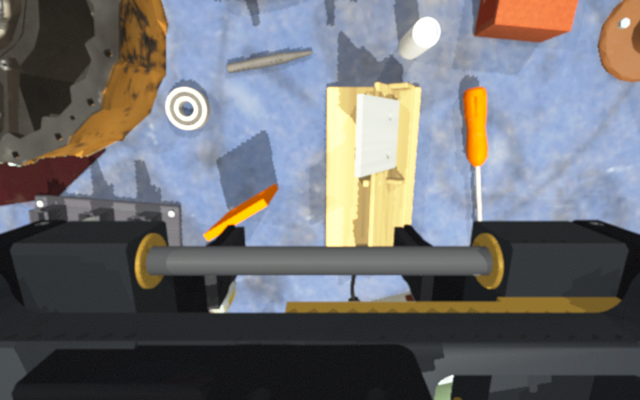

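Call:
carry_out --targets '[[[-6,10,1],[-0.2,0.5,-3.3]],[[0,10,5],[-0.1,0,-3.5]],[[0,10,5],[0,0,-3.5]],[[-1,9,5],[-0.1,-0.1,-3.6]],[[-2,10,6],[-0.1,0,-3.5]],[[-2,9,5],[0,0,-3.5]],[[-3,9,5],[-0.1,0,-3.5]],[[-4,9,6],[-0.1,0,-3.5]],[[-4,9,5],[0,0,-3.5]],[[-4,9,5],[-0.1,-0.1,-3.5]],[[0,0,0],[0,0,0]],[[0,0,0],[0,0,0]]]'

```text
time_s: 17.35
tool_pos: [0.5209, 0.1691, 0.1589]
tool_rot: [-90.2, -34.8, 78.4]
force: [0.9, 0.6, 0.9]
grip_width: 0.0872
```

```bash
python3 - <<'E'
from h import *
p,Rc,o=cur(); print(p,o["tool_rot"],o["qpos"].round(1),o["joint_velocities"].round(1))
R=leanR(); 
print((R.inv().apply(p-top["thin"])*1000).round(1))
A=top["thin"]+R.apply([0,-.04,0])
plan([(p+(A-p)*.5,R),(A,R)]+lin(A,R,top["thin"]+R.apply([0,.038,0]),R,6))
E
```

```text
[0.52091673 0.1690529  0.15893937] [-90.20760465 -34.76795223  78.44630459] [ 46.8   7.5 -47.7 114.3 -34.2  57.6  96. ] [-1.  -0.6 -0.8 -2.1 -0.1 -0.   0.2]
[ -5.2 -64.   -6.8]
[[[3,12,4],[0.5,-0.4,-0.2]],[[2,12,3],[-0,0,-0]],[[0,13,-0],[-0,0,-0]],[[0,13,-0],[-0,0,-0]],[[0,13,-0],[-0,0,-0]],[[0,13,-0],[-0,0,-0]],[[0,13,-0],[-0,0,-0]],[[0,13,-0],[-0,0,-0]]]
end [0.5262 0.2318 0.0782] [-89.99 -34.97  78.93] 8 max 13.0 0.6708203932499369
```

Call:
carry_out --targets '[[[3,12,4],[0.5,-0.4,-0.2]],[[2,12,3],[0,0,0]],[[0,10,0],[0,0,0]],[[0,0,0],[0,0,0]],[[0,0,0],[0,0,0]],[[0,0,0],[0,0,0]]]'

```text
time_s: 17.95
tool_pos: [0.5194, 0.1937, 0.1345]
tool_rot: [-90.1, -35.0, 79.1]
force: [-0.4, 0.3, -0.0]
grip_width: 0.0873
```

```bash
python3 - <<'E'
from h import *
p,Rc,o=cur(); print(p,o["tool_rot"],o["qpos"].round(1),o["joint_velocities"].round(1))
R=leanR(); 
print((R.inv().apply(p-top["thin"])*1000).round(1))
plan(lin(p,Rc,top["thin"]+R.apply([0,.038,0]),R,6))
im=env.read_camera("wrist"); cv2.imwrite("pics/w12.png",im[:,:,::-1])
E
```

```text
[0.51936118 0.1937454  0.13454913] [-90.12372636 -35.02069597  79.05228116] [ 44.3  10.1 -48.7 115.6 -33.5  53.2  95.1] [ 0.3 -0.2 -0.  -0.  -0.   0.   0. ]
[  0.4 -30.3  -0.6]
[[[-0,11,0],[0,0,0]],[[-0,12,0],[0,0,0]],[[-0,11,0],[0,0.1,0]],[[-0,12,0],[0,-0,0]],[[-0,11,0],[0,0,0]],[[-0,11,1],[0,0,0]]]
end [0.5259 0.2322 0.0789] [-90.05 -35.02  78.93] 6 max 12.0 0.1
```

View pics/w12.png

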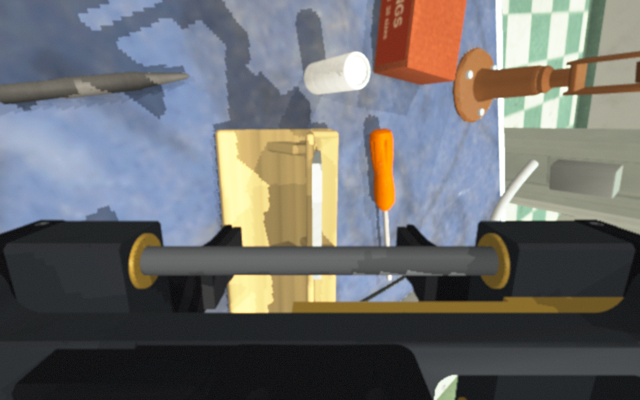

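Aligned: plate edge centred at column ~317. Slide in.

Call:
carry_out --targets '[[[0,11,0],[0,0,0]],[[0,12,0],[0,0,0]],[[0,11,0],[0,0.1,0]],[[0,12,0],[0,0,0]],[[0,11,0],[0,0,0]],[[0,11,1],[0,0,0]],[[0,0,0],[0,0,0]]]'

```text
time_s: 18.7
tool_pos: [0.5242, 0.2335, 0.0774]
tool_rot: [-89.8, -35.0, 78.9]
force: [0.8, 0.3, 0.1]
grip_width: 0.0873
```

Call:
carry_out --targets '[[[0,0,0],[0,0,0]],[[0,0,0],[0,0,0]],[[0,0,0],[0,0,0]],[[0,0,0],[0,0,0]],[[0,0,0],[0,0,0]],[[0,0,0],[0,0,0]],[[0,0,0],[0,0,0]],[[0,0,0],[0,0,0]],[[0,0,0],[0,0,0]],[[0,0,0],[0,0,0]],[[0,0,0],[0,0,0]],[[0,0,0],[0,0,0]]]' --jaw 0 --squeeze 35

```text
time_s: 19.9
tool_pos: [0.5256, 0.2322, 0.0785]
tool_rot: [-90.0, -35.0, 78.9]
force: [-0.2, 0.0, -0.6]
grip_width: 0.006
```

```bash
python3 - <<'E'
from h import *
p,Rc,o=cur(); print(p,o["tool_rot"],o["qpos"].round(1),o["force"],o["grip_width"])
R=leanR(); print((R.inv().apply(p-top["thin"])*1000).round(1))
E
```

```text
[0.52556159 0.23215316 0.07853944] [-90.02278642 -35.00796776  78.91739875] [ 38.3  17.3 -48.6 117.2 -30.1  43.2  92. ] [-0.16890422  0.03431488 -0.61927119] 0.005998658373037116
[ 0.1 37.9  0.8]
```

Gripped at 6.0 mm. Lift along the plate.

Call:
carry_out --targets '[[[0,-5,0],[0,0,0]],[[0,-10,0],[0,0,0]],[[0,-12,0],[0,0,0]],[[0,-12,0],[0,0,0]],[[0,-12,0],[0,0,0]],[[0,-12,0],[0,0,0]],[[0,-7,0],[0,0,0]],[[0,0,0],[0,0,0]]]'

```text
time_s: 20.7
tool_pos: [0.5185, 0.1919, 0.1368]
tool_rot: [-90.2, -35.0, 78.9]
force: [-0.3, -0.2, -1.7]
grip_width: 0.0055
```

```bash
python3 - <<'E'
from h import *
p,Rc,o=cur(); print(p,o["tool_rot"],o["qpos"].round(1),o["force"],o["grip_width"])
plan(lin(p,Rc,np.array([.56,.17,.27]),down(76),11))
E
```

```text
[0.51853641 0.19192581 0.13682765] [-90.15448332 -34.97392302  78.92144953] [ 44.9   9.7 -48.9 115.7 -33.6  53.5  95.2] [-0.29589984 -0.22449088 -1.69808338] 0.00554179512058414
[[[6,-11,-4],[-0.1,0.3,3.2]],[[5,-11,-4],[-0,0.2,3.2]],[[5,-11,-4],[-0.1,0.3,3.1]],[[4,-11,-4],[-0.1,0.2,3.2]],[[4,-12,-4],[-0,0.3,3.2]],[[3,-12,-5],[-0.1,0.2,3.2]],[[2,-12,-4],[-0.1,0.3,3.2]],[[2,-12,-4],[-0,0.2,3.1]],[[0,-12,-4],[-0.1,0.3,3.2]],[[1,-12,-4],[-0.1,0.2,3.2]],[[-1,-12,-4],[-0,0.3,3.2]]]
end [0.5599 0.1696 0.2699] [-8.995e+01  3.000e-02  7.599e+01] 11 max 13.341664064126334 3.2155870381627056
```

Call:
carry_out --targets '[[[6,-11,-4],[-0.1,0.3,3.2]],[[5,-11,-4],[0,0.2,3.2]],[[5,-11,-4],[-0.1,0.3,3.1]],[[4,-11,-4],[-0.1,0.2,3.2]],[[4,-12,-4],[0,0.3,3.2]],[[3,-12,-5],[-0.1,0.2,3.2]],[[2,-12,-4],[-0.1,0.3,3.2]],[[2,-12,-4],[0,0.2,3.1]],[[0,-12,-4],[-0.1,0.3,3.2]],[[1,-12,-4],[-0.1,0.2,3.2]],[[-1,-12,-4],[0,0.3,3.2]],[[0,0,0],[0,0,0]]]'

```text
time_s: 21.9
tool_pos: [0.5598, 0.1734, 0.2698]
tool_rot: [-89.9, -0.2, 76.3]
force: [0.1, 0.8, -1.1]
grip_width: 0.0061
```

```bash
python3 - <<'E'
from h import *
p,Rc,o=cur(); print(p,o["tool_rot"],o["qpos"].round(1),o["force"],o["grip_width"])
yk=74.4; K=np.array([.6027,-.1498,0])
N=K+down(yk).apply([-.064,0,0]); T=N.copy();T[2]=.25; print("tcp",T)
plan(cyl(p,o["tool_rot"][2],T,yk,12))
E
```

```text
[0.55983154 0.17341673 0.2697919 ] [-89.8654842   -0.15915023  76.28478753] [ 20.6  14.7 -48.1  87.1  10.7  83.1  48.4] [ 0.14208523  0.76078923 -1.07152705] 0.00608295887373552
tcp [ 0.58548913 -0.2114424   0.25      ]
[[[-26,2,-18],[-0.1,0.2,0.2]],[[-27,1,-17],[-0,0.1,-0]],[[-28,2,-16],[-0,0.2,-0]],[[-29,2,-14],[-0,0.1,-0]],[[-30,1,-13],[-0,0.2,-0]],[[-31,2,-11],[-0,0.1,-0]],[[-31,2,-9],[-0,0.2,-0]],[[-32,1,-8],[-0,0.2,-0]],[[-33,2,-7],[-0,0.1,-0]],[[-33,2,-5],[-0,0.2,-0]],[[-33,1,-3],[-0,0.1,-0]],[[-34,2,-1],[-0,0.2,-0]]]
end [ 0.5854 -0.2118  0.2499] [-8.997e+01  4.000e-02  7.439e+01] 12 max 34.07345007480164 0.30000000000000004
```

Call:
carry_out --targets '[[[-26,2,-18],[-0.1,0.2,0.2]],[[-27,1,-17],[0,0.1,0]],[[-28,2,-16],[0,0.2,0]],[[-29,2,-14],[0,0.1,0]],[[-30,1,-13],[0,0.2,0]],[[-31,2,-11],[0,0.1,0]],[[-31,2,-9],[0,0.2,0]],[[-32,1,-8],[0,0.2,0]],[[-33,2,-7],[0,0.1,0]],[[-33,2,-5],[0,0.2,0]],[[-33,1,-3],[0,0.1,0]],[[-34,2,-1],[0,0.2,0]]]'

```text
time_s: 23.1
tool_pos: [0.5825, -0.216, 0.2486]
tool_rot: [-89.9, 0.1, 74.2]
force: [0.2, -0.9, -0.6]
grip_width: 0.0058
```

```bash
python3 - <<'E'
from h import *
p,Rc,o=cur(); print(p,o["tool_rot"],o["force"],o["grip_width"])
plan(lin(p,Rc,np.array([.5855,-.2114,.165]),down(74.4),7))
E
```

```text
[ 0.58253256 -0.21600471  0.24860889] [-8.98975548e+01  7.29273319e-02  7.41585700e+01] [ 0.20431852 -0.9351615  -0.6448433 ] 0.005829448397044218
[[[1,12,-0],[-0,-0,-0]],[[1,12,-0],[-0,-0.1,-0]],[[0,12,-1],[-0,-0,-0]],[[1,12,-0],[-0.1,-0,-0]],[[1,12,-0],[0,-0.1,-0.1]],[[1,12,-0],[0,-0,0]],[[0,12,-1],[-0,-0,0]]]
end [ 0.5857 -0.2118  0.1646] [-9.000e+01 -3.000e-02  7.436e+01] 7 max 12.041594578792296 0.14142135623730953
```

Call:
carry_out --targets '[[[1,12,0],[0,0,0]],[[1,12,0],[0,-0.1,0]],[[0,12,-1],[0,0,0]],[[1,12,0],[-0.1,0,0]],[[1,12,0],[0,-0.1,-0.1]],[[1,12,0],[0,0,0]],[[0,12,-1],[0,0,0]],[[0,0,0],[0,0,0]],[[0,0,0],[0,0,0]]]'

```text
time_s: 24.0
tool_pos: [0.5867, -0.2109, 0.1657]
tool_rot: [-90.0, 0.1, 74.4]
force: [-0.1, -0.3, -1.8]
grip_width: 0.0057
```

```bash
python3 - <<'E'
from h import *
p,Rc,o=cur(); print(p.tolist(),o["tool_rot"].tolist(),o["force"],o["grip_width"])
im=env.read_camera("wrist"); cv2.imwrite("pics/w13.png",im[:,:,::-1])
crop(im,260,70,500,230,3.3,"w13c.png")
E
```

```text
[0.5867279752001545, -0.21085998435204098, 0.16569752801831805] [-90.03490990506499, 0.0821972153433404, 74.36665843948839] [-0.05743249 -0.28464097 -1.81409046] 0.005699965826089394
```

View pics/w13c.png

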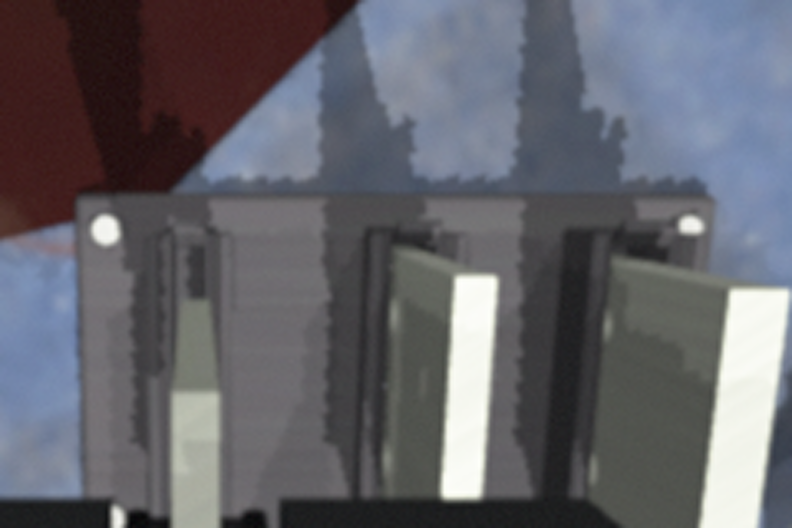

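```bash
python3 - <<'E'
from rk import *
p=np.array([0.58672798,-0.21085998,0.16569753]);R=Ro.from_euler("xyz",[-90.0349,.0822,74.3667],degrees=True)
o=lambda L:np.array(L,float)/3.3+[260,70]
q=rackfit(p,R,o([[106,230],[690,226],[116,518]]),[3,0,2])
for q in (q,[.6028,-.1493,np.radians(74.51)],[.6023,-.1506,np.radians(73.9)]):
    W=np.r_[q[:2],.008]+Ro.from_euler("z",q[2]).apply([-.064,0,0])
    print("slot in tool",(R.inv().apply(W-p)*1000).round(1), "pix crop",((wproj([W+[0,0,.037]+Ro.from_euler("z",q[2]).apply([s,.044,0]) for s in (-.0095,.0095)],p,R)-[260,70])*3.3).round())
M,c=wcam(p,R)
for z0,uv in ((-.038,(172,220)),(.057,(178,212))):
    pr=np.array([[-.003,z0,.04],[.003,z0,.04]]); print(z0,((wproj(p+R.apply(pr),p,R)-[260,70])*3.3).round())
E
```

```text
rack [ 0.6026 -0.1483] 74.9 [ 0.4  0.3 -0.4 -0.1 -0.1 -0.3]
slot in tool [  0.8 157.7   1.1] pix crop [[158. 250.]
 [227. 249.]]
slot in tool [ -0.2 157.7   1. ] pix crop [[156. 249.]
 [224. 249.]]
slot in tool [ -1.5 157.7   1.9] pix crop [[152. 246.]
 [221. 247.]]
-0.038 [[164. 384.]
 [212. 384.]]
0.057 [[177. 295.]
 [204. 295.]]
```

Call:
carry_out --targets '[[[0,12,1],[0,0,0]],[[0.5,12,1],[0,0,0]],[[0,12,0],[0,0,0]],[[0,12,0],[0,0,0]],[[0,12,0],[0,0,0]],[[0,6,0],[0,0,0]],[[0,0,0],[0,0,0]],[[0,0,0],[0,0,0]]]'

```text
time_s: 24.85
tool_pos: [0.5852, -0.2099, 0.1001]
tool_rot: [-90.1, 0.1, 74.4]
force: [0.9, -0.2, -1.0]
grip_width: 0.006
```

```bash
python3 - <<'E'
from h import *
p,Rc,o=cur(); print(p.tolist(),o["tool_rot"].tolist(),o["force"],o["grip_width"])
im=env.read_camera("wrist"); cv2.imwrite("pics/w14.png",im[:,:,::-1])
crop(im,260,80,440,230,4.4,"w14c.png")
E
```

```text
[0.5851716774063949, -0.2099345502853094, 0.1000536171876321] [-90.06921115618213, 0.08579944854104331, 74.3675250277787] [ 0.92074535 -0.20702055 -1.02769316] 0.006049119962944127
```

View pics/w14c.png

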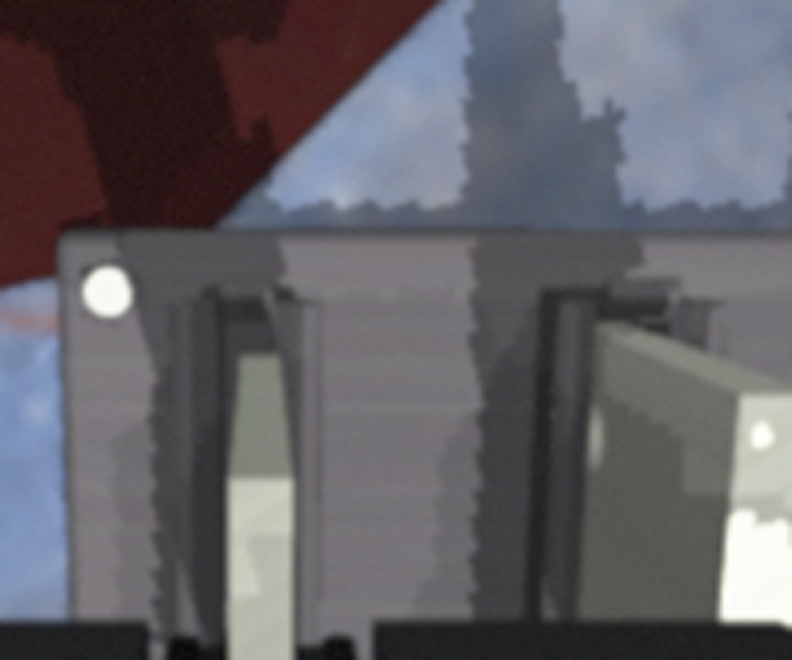

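```bash
python3 - <<'E'
from h import *
p=np.array([0.58517168,-0.20993455,0.10005362]);R=Ro.from_euler("xyz",[-90.0692,.0858,74.3675],degrees=True)
o=lambda L:np.array(L,float)/4.4+[260,80]
X=wback(o([108,292]),.008,p,R); yk=74.5
K=X-down(yk).apply([-.0906,0,.0471]);K[2]=0
S=K+down(yk).apply([-.064,0,0]); print("rack",K,"slot tool",R.inv().apply(S-p)*1000)
pc=lambda X:((wproj(X,p,R)-[260,80])*4.4).round().tolist()
for nm,hx,z in (("floor",4.5,.008),("throat",4.5,.038),("mouth",9.5,.045),("outer",13.5,.045)):
    print(nm,pc([S+[0,0,z]+down(yk).apply([s*hx/1000,0,.044]) for s in (-1,1)]))
for xx in (0,1): print("plate",xx,pc([p+R.apply([(xx+s)/1000,y,.038]) for y in (-.038,.057) for s in(-3,3)]))
E
```

```text
rack [ 0.6026864  -0.14926925  0.        ] slot tool [ -0.70909699 100.05552739  -0.54676576]
floor [[226.0, 308.0], [274.0, 308.0]]
throat [[222.0, 325.0], [276.0, 325.0]]
mouth [[190.0, 329.0], [308.0, 329.0]]
outer [[165.0, 329.0], [332.0, 329.0]]
plate 0 [[219.0, 489.0], [283.0, 489.0], [236.0, 361.0], [272.0, 361.0]]
plate 1 [[230.0, 489.0], [293.0, 489.0], [242.0, 361.0], [279.0, 361.0]]
```

Call:
carry_out --targets '[[[-1.5,3,0],[0,0,0]],[[0,6,0],[0,0,0]],[[0,6,0],[0,0,0]],[[0,5,0],[0,0,0]],[[0,4,0],[0,0,0]],[[0,4,0],[0,0,0]],[[0,2,0],[0,0,0]],[[0,0,0],[0,0,0]]]'

```text
time_s: 25.7
tool_pos: [0.5843, -0.2114, 0.0695]
tool_rot: [-90.0, 0.1, 74.4]
force: [0.5, -0.7, -1.7]
grip_width: 0.0055
```

Call:
carry_out --targets '[[[0,1,0],[0,0,0]],[[0,1,0],[0,0,0]],[[0,1,0],[0,0,0]],[[0,1,0],[0,0,0]],[[0,1,0],[0,0,0]],[[0,0,0],[0,0,0]]]'

```text
time_s: 26.3
tool_pos: [0.5844, -0.2115, 0.0648]
tool_rot: [-90.0, 0.1, 74.4]
force: [-1.2, -0.0, -1.5]
grip_width: 0.0056
```

Call:
carry_out --targets '[[[0,1,0],[0,0,0]],[[0,1,0],[0,0,0]],[[0,0,0],[0,0,0]]]'

```text
time_s: 26.6
tool_pos: [0.5847, -0.2115, 0.0643]
tool_rot: [-90.1, 0.1, 74.4]
force: [-2.3, 1.3, 6.2]
grip_width: 0.0057
```

Contact with the floor at the expected height (TCP 64 mm). Press slightly, then release a little.

Call:
carry_out --targets '[[[0,1,0],[0,0,0]],[[0,0,0],[0,0,0]]]'

```text
time_s: 26.8
tool_pos: [0.5848, -0.2115, 0.0643]
tool_rot: [-90.1, 0.1, 74.4]
force: [-4.0, 1.4, 11.4]
grip_width: 0.0058
```

Call:
carry_out --targets '[[[0,-2,0],[0,0,0]],[[0,0,0],[0,0,0]],[[0,0,0],[0,0,0]],[[0,0,0],[0,0,0]]]' --jaw 0.3

```text
time_s: 27.2
tool_pos: [0.5844, -0.2114, 0.0636]
tool_rot: [-90.0, 0.1, 74.4]
force: [-0.4, -0.4, -0.3]
grip_width: 0.0243
```

```bash
python3 - <<'E'
from h import *
p,Rc,o=cur(); print(p.tolist(),o["tool_rot"].tolist(),o["force"],o["grip_width"])
im=env.read_camera("wrist"); cv2.imwrite("pics/w15.png",im[:,:,::-1])
E
```

```text
[0.5844181570003925, -0.21144060030463668, 0.06359228959468693] [-90.0324802059203, 0.08381428473677857, 74.36077935183462] [-0.42180489 -0.40868823 -0.34136064] 0.024256470090286565
```

View pics/w15.png

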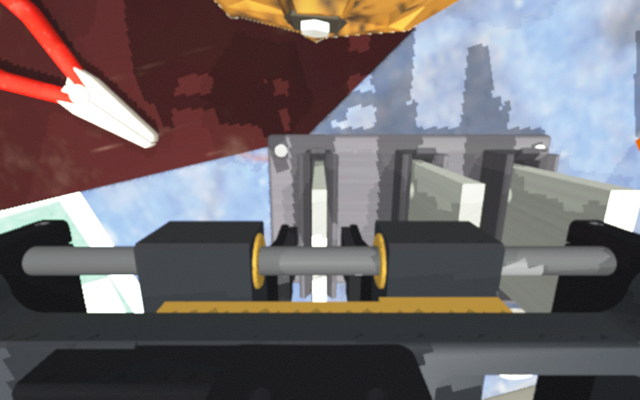

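Call:
carry_out --targets '[[[0,-10,0],[0,0,0]],[[0,-20,0],[0,0,0]],[[0,-40,0],[0,0,0]],[[0,-45,0],[0,0,0]],[[0,-45,0],[0,0,0]],[[0,-35,0],[0,0,0]],[[0,-10,0],[0,0,0]],[[0,0,-20],[0,0,0]],[[0,0,-20],[0,0,0]],[[0,0,-20],[0,0,0]],[[0,0,0],[0,0,0]],[[0,0,0],[0,0,0]]]'

```text
time_s: 28.45
tool_pos: [0.6418, -0.2268, 0.268]
tool_rot: [-89.9, 0.1, 74.4]
force: [-0.8, 0.6, 0.1]
grip_width: 0.0259
```

```bash
python3 - <<'E'
from h import *
p,Rc,o=cur(); print(p.tolist(),o["tool_rot"].tolist(),o["force"],o["grip_width"],o["time_s"])
im=env.read_camera("wrist"); cv2.imwrite("pics/w16.png",im[:,:,::-1])
crop(im,260,60,480,220,3.5,"w16c.png")
im=env.read_camera("top"); crop(im,150,120,470,300,2.4,"top2.png")
E
```

```text
[0.6418205765021969, -0.22682946418559885, 0.2680497177626914] [-89.93985111217172, 0.053837051157240905, 74.39360464815203] [-0.79459485  0.55384678  0.13894786] 0.025907624714998956 28.45
```

View pics/w16c.png

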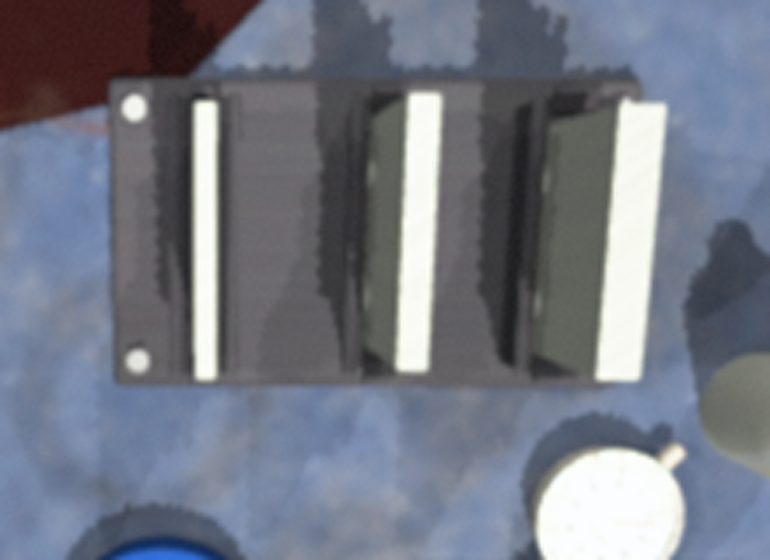

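View pics/top2.png

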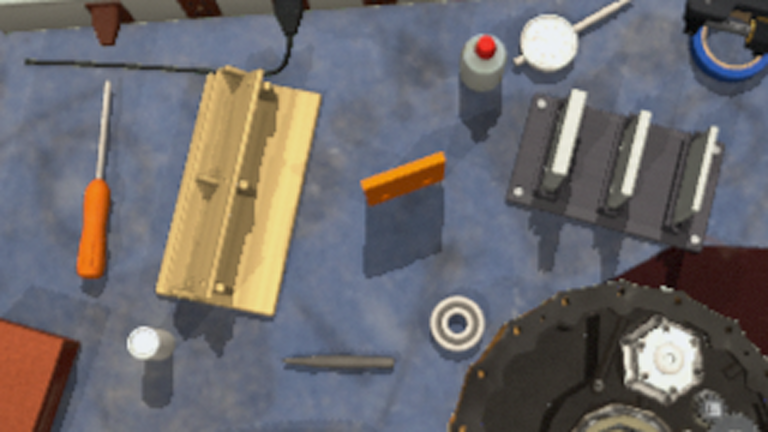

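```bash
python3 - <<'E'
from rk import *
p=np.array([0.64182058,-0.22682946,0.26804972]);R=Ro.from_euler("xyz",[-89.93985,.0538,74.3936],degrees=True)
o=lambda L:np.array(L,float)/3.5+[260,60]
q=[.6028,-.1493,np.radians(74.5)]
for n,u in dict(thin=((205,100),(205,380)),mid=((424,92),(413,372)),thick=((641,102),(619,381))).items():
    L=[(Ro.from_euler("z",-q[2]).apply(wback(o(x),.103,p,R)-[q[0],q[1],0])*1000).round(1).tolist() for x in u]; print(n,L)
print(env.get_obs()["joint_velocities"].round(2), env.sign_off())
E
```

```text
thin [[-63.7, 40.6, 103.0], [-63.9, -40.9, 103.0]]
mid [[-0.4, 42.7, 103.0], [0.1, -38.5, 103.0]]
thick [[62.5, 39.9, 103.0], [63.7, -41.4, 103.0]]
the job is handed in; nothing more can be done
[ 0.2  -0.53 -0.06  0.11  0.14 -0.09  0.1 ] None
```

I put both plates back in the rack and handed the job in after about 28.5 s of robot time. The thick plate is in the wide slot and the thin plate is in the narrow slot, both with holes down. The sign-off reports no verdict, so I don't know how it was judged.

- **Seating:** each plate met the slot floor at the expected height. The contact force was about 14 N for the thick plate and 11 N for the thin one, and neither jammed on the way in.
- **Position:** in the last wrist picture the top edges lie at rack x −63.8 mm (thin, slot at −64) and about +63 mm (thick, slot at +64). They measure about 81 mm long at a height of 103 mm, which fits plates standing upright and fully home.
- **Middle plate:** it measures within 0.5 mm of its slot centre across the rack and about 2 mm along it, which matches the first view.
- **Bystanders:** by eye in the final top picture, the bottle, pin, punch, screwdriver and bearing are where they were. I did not measure them again.
- **Robot:** the gripper is clear of everything, about 165 mm above the plates.

**Disagreements:**
- The top and wrist cameras differed by about 4 mm in world y for both the rack and the stand. I used the wrist camera, and it lined up with both grasps and both insertions.
- Three wrist-camera fits of the rack's yaw gave 73.7, 74.5 and 74.9 degrees. I used 74.5.

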